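# Free the boxed-in saloon on the model railway

### The job

In the model bus and lorry yard, the low saloon car is boxed in between the tall bus and the tall lorry. First move the bus and the lorry out of the way, both onto the plain concrete overflow park; then fetch the saloon and park it straight in the empty painted bay on the station forecourt, and after that put the bus and the lorry back exactly where each one stood in the yard. Set everything down upright and do not disturb the hatchback or the brick kiosk.

Things in the scene. Friction and masses are not known exactly. Their poses are not given: they have to be found in the camera images.
- lorry: Model box lorry, 147 mm long, 50 wide, 86 high: cream cab (46 wide, 64 high) at the nose, then a tall ribbed aluminium box with upright sides (50 wide, from 16 to 86 mm above the underside, x = -25 to +75 mm). 0.18 to 0.36 kg, centre of mass about x = +10 mm. Wheels do not turn. Origin: centre of underside; x along its length (nose to -x), z up. Stands in one outer bay of the yard.
- bus: Model bus: one long cream body with dark windows and a brown band, 150 mm long, 50 wide, 74 high, upright sides from 6 to 74 mm above the underside. 0.18 to 0.36 kg. Wheels do not turn. Origin: centre of underside; x along its length (nose to -x), z up. Stands in the other outer bay of the yard.
- saloon: Low pale-grey model saloon car, 92 mm long, 38 wide, 27 high; its 38 mm wide sides reach from 4 to 18 mm above the underside, the cabin above is 32 wide. 0.13 kg. Wheels do not turn. Origin: centre of underside; x along its length (nose to -x), z up. Stands in the middle bay of the yard, with 12 mm to the bus and the lorry on either side.
- yard: Dark asphalt vehicle yard, 260 (x) by 210 mm (y), with three painted bays side by side, each 165 by 56 mm, lengthwise along x; bay centres at x = -35 mm, y = -56, 0 and +56 mm. Fixed slab, 3 mm thick; origin: centre of its underside (top face at z = 3 mm).
- overflow: Plain pale concrete overflow park, 210 by 210 mm, empty, with two thin grey lines along x; room for bus and lorry side by side. Fixed slab, 3 mm thick; origin: centre of its underside (top face at z = 3 mm).
- taxi_bay (a point): Centre, on the pavement surface, of the empty white-painted bay on the station forecourt (fixed grey slab): 100 mm long (x), 50 wide (y). A wooden station shelter, 63 mm high, crosses the forecourt's far end from 103 mm away in +x; the hatchback is in the other painted bay, 90 mm away in +y.
- hatchback: White model hatchback car, loose, 74 mm long, 38 wide, 34 high, in the other bay of the forecourt. Not to be disturbed. Origin: centre of its underside; x along its length.
- kiosk: Small brick kiosk with a flat grey roof, 44 by 58 mm, 44 mm high, loose, at the far (+x) end of the yard. Not to be disturbed. Origin: centre of its underside.
Mind the look-alikes: they are no part of the job. What is shaped like the saloon but red is not meant.

How it is judged:
On the way, in this order (a step that is already met when the one before it is completed fails the run):
1. the bus and the lorry both stand released on the overflow park (x of bus in the frame of overflow between -0.045 and 0.045 m and y of bus in the frame of overflow between -0.09 and 0.09 m and z of bus in the frame of overflow between -0.002 and 0.008 m and linear speed of each of bus, lorry below 0.02 m/s and angular speed of each of bus, lorry below 0.2 rad/s and angle between each of bus, lorry's own z axis and vertical below 0.1 rad and contact force between the fingers and bus below 0.1 N and x of lorry in the frame of overflow between -0.045 and 0.045 m and y of lorry in the frame of overflow between -0.09 and 0.09 m and z of lorry in the frame of overflow between -0.002 and 0.008 m and contact force between the fingers and lorry below 0.1 N), for 0.2 s.
2. the saloon stands released in the empty forecourt bay while the bus and the lorry are still on the overflow park (all of step 1 and horizontal distance between saloon and taxi_bay below 0.012 m and angle between the x axis of saloon and the x axis of taxi_bay, either way round below 0.2 rad and z of saloon in the frame of taxi_bay between -0.003 and 0.005 m and linear speed of saloon below 0.02 m/s and angular speed of saloon below 0.2 rad/s and angle between saloon's own z axis and vertical below 0.1 rad and contact force between the fingers and saloon below 0.1 N), for 0.2 s.
At the end, for the whole second after the job is handed in: The saloon is within 12 mm of the centre of the forecourt bay and within 0.2 rad of its line; the bus and the lorry are each within 15 mm of where they stood at the start and within 0.17 rad of the yard's line (either way round); all three upright (within 0.1 rad), released and at rest (horizontal distance between saloon and taxi_bay below 0.012 m and angle between the x axis of saloon and the x axis of taxi_bay, either way round below 0.2 rad and z of saloon in the frame of taxi_bay between -0.003 and 0.005 m and linear speed of each of saloon, bus, lorry below 0.02 m/s and angular speed of each of saloon, bus, lorry below 0.2 rad/s and angle between each of saloon, bus, lorry's own z axis and vertical below 0.1 rad and contact force between the fingers and saloon below 0.1 N and distance of each of bus, lorry from where it was at the start of the episode below 0.015 m and angle between the x axis of each of bus, lorry and the x axis of yard, either way round below 0.17 rad and contact force between the fingers and bus below 0.1 N and contact force between the fingers and lorry below 0.1 N); the robot touches nothing.
It fails at once if the hatchback is moved more than 15 mm (distance of hatchback from where it was at the start of the episode above 0.015 m).
It fails at once if the kiosk is moved more than 15 mm (distance of kiosk from where it was at the start of the episode above 0.015 m).
It also fails if it takes over 128 s, if anything falls off the work surface, if the arm or the gripper's body presses on something with over 40 N, if the wrist force passes 120 N, or if a joint passes its speed limit or range.

### The arm

A 6-joint arm with a two-finger parallel gripper is mounted at the origin on the work surface. World frame = base frame: x ahead of the robot, y to its left, z up, the work surface at z = 0. Lengths are in m, angles in rad, forces in N, time in s.
With the tool pointing down it reaches from about 0.3 to 0.95 m from the base axis. Payload 3.1 kg.
Tool frame: the origin (TCP) lies between the finger pads; the fingertips stand 17 mm ahead of it and the grasp point (between the pads) lies 2 mm behind it (bot.tip_extent is the distance from the TCP to the fingertips, in m); z points along the fingers, y is the line along which they close (so a half turn about z gives the same grasp; the last joint's range is limited). The gripper opens to 85 mm and grips with 20 to 120 N. Pads are 22 mm wide; open, the fingers measure 114 mm over their backs; the gripper's body (76 mm by 85 mm) begins 54 mm behind the grasp point. The pads swing forward as they close: fully open they stand 13 mm farther back than shut.
Start: joints at [1.232, 0.308, 1.634, -0, 1.2, -0.07], TCP at [0.166, 0.603, 0.228] pointing down, gripper open.
Joint ranges: [-3.06, 3.06], [-0.79, 1.96], [0.05, 2.63], [-1.19, 4.34], [0.05, 2.64], [-2.94, 2.94]. Speed limits (rad/s): [2.79, 2.79, 3.14, 3.14, 3.14, 3.14].

### API

Orientations are given as a rotation vector (axis times angle).
In Python, from cell import readout, eyes, ticket, bot gives the robot as it stands.
- The arm moves only by the tool arm_command, never from a script. Its argument "commands" is a list of rows, each an object of numbers: "tx", "ty", "tz": the shift along the tool's x, y, z in cm; "wx", "wy", "wz": the turn, a rotation vector about the tool's x, y, z in rad. A call has 1 to 10 rows; each row is the pose to reach, as a shift and turn from the pose commanded when the call began, along the tool's axes at that moment; what a row does not reach only later rows make up. A row lasts 1/10 s, in which the tool goes at most 50 mm and 8.59 degrees, less where a joint would pass 70% of its speed; a pose out of reach is approached as far as the arm can. A call with a gripper value outside its range is refused whole. "claw" is the gripper command: -1 is fully open, 1 is shut, values between are in proportion, set as the call begins (left out, the last holds). The fingers move at their own pace and stop on an object; the grip force is fixed at half the most. Time passes only in rows, so rows that repeat a pose let the fingers close. It gives the time, the measured TCP pose, the force, the opening and the grip force at its end, in the units of the state.
- readout.get_obs(): the state, without advancing time (a new reading comes with each control period).
- eyes.grab_frame(name): name is "scene" or "top" or "wrist"; returns the picture (384x512x3 uint8, red, green, blue); there is no depth.
- eyes.calibration(name): a dict with "fx", "fy", "cx", "cy" (pixels), "eye" and "attitude" of the camera in the world. Camera axes: x right, y up, looking along -z (the intrinsics and any distortion apply to the point x, -y, -z); pixel columns grow to the right and rows downward; lengths in m; the calibration is good to about 2 mm. A picture is of the moment at which its call begins: read the wrist's pose just before it. calibration takes no time and is no camera call; for the wrist camera it gives the pose at the moment of the call.
- ticket.finish_job(): hands the job in; it is judged then, once.
The state is a dict: "t": time; "joints": joint angles; "qd": joint speeds; "effort": joint torques, N m; "eef_pos": TCP position; "eef_rot": TCP orientation; "ft_force": force on the tool from outside, world axes, zero at the start; "torque": the same for the moment, N m; "gripper_width": opening from 0.0 (shut) to 1.0 (fully open); "gripper_force": force on a finger pad.
Only numpy, scipy, OpenCV 4.12 (cv2) and the standard library are available. Lean on these libraries where they do the work, as an engineer would, in place of code of your own. Each camera call takes 0.05 s, during which the arm holds its last target. There are 200 camera calls.

## Working session

There is one attempt and no reset: what is moved stays moved. The work goes in short steps, Python scripts to look and compute and a tool call to move; the robot and the scene stay as the last step left them, time stands still between calls to the robot, and variables do not carry over. Pictures are saved under pics/ and viewed, at most 14 in all, crops included, and the job is handed in when it is done.

Besides the shell and the picture viewer there is one more tool, called after "Request:" by a JSON object that holds its "fn" and its "kwargs", one argument or row to a line. arm_command: Moves the arm, as the interface text tells. Its arguments: {"type":"object","properties":{"commands":{"type":"array","items":{"type":"object","properties":{"tx":{"type":"number"},"ty":{"type":"number"},"tz":{"type":"number"},"wx":{"type":"number"},"wy":{"type":"number"},"wz":{"type":"number"}}}},"claw":{"type":"number"}},"required":["commands"]}

```bash
mkdir -p pics
cat > h.py <<'E'
import numpy as np, cv2
from scipy.spatial.transform import Rotation as R
from cell import readout, eyes, ticket, bot
def snap(name,fn,crop=None,scale=1):
    im=eyes.grab_frame(name)[:,:,::-1].copy(); cv2.imwrite('pics/raw_'+fn,im)
    if crop: x0,y0,x1,y1=crop; im=im[y0:y1,x0:x1]
    cv2.imwrite('pics/'+fn,cv2.resize(im,None,fx=scale,fy=scale,interpolation=cv2.INTER_CUBIC))
def att(c):
    a=np.array(c['attitude'],float)
    return a if a.shape==(3,3) else (R.from_rotvec(a).as_matrix() if a.size==3 else R.from_quat(a).as_matrix())
def ray(c,u,v,z):
    K=np.array([[c['fx'],0,c['cx']],[0,c['fy'],c['cy']],[0,0,1]]);d=np.array(c.get('distortion',np.zeros(5)),float)
    x,y=cv2.undistortPoints(np.array([[[u,v]]],float),K,d)[0,0]
    w=att(c)@np.array([x,-y,-1.]); e=np.array(c['eye']); return (e+w*(z-e[2])/w[2])[:2]
E
python3 - <<'E'
from h import *
for n in('scene','top','wrist'): print(n,eyes.calibration(n))
print(readout.get_obs())
snap('top','top1.png',None,1.5); snap('scene','sc1.png',None,1.5)
E
```

```text
scene {'fx': 363.90588179952636, 'fy': 363.90588179952636, 'cx': 258.63261431358535, 'cy': 190.41513936009855, 'eye': array([1.08197996, 0.00653163, 0.76552069]), 'attitude': array([0.54907715, 0.53320782, 1.41917395])}
top {'fx': 377.6649051179489, 'fy': 377.6649051179489, 'cx': 254.57683392211365, 'cy': 188.98892924679797, 'eye': array([0.35090689, 0.0285598 , 1.01239489]), 'attitude': array([ 0.12207125, -0.11525842, -1.59108037])}
wrist {'fx': 298.64414526917204, 'fy': 298.64414526917204, 'cx': 252.27431032064513, 'cy': 192.340913587053, 'eye': array([0.08985679, 0.62244517, 0.37316369]), 'attitude': array([-0.26655988, -0.1988935 ,  1.29155495])}
{'t': 0.0, 'joints': array([ 1.23228968e+00,  3.09034195e-01,  1.63520120e+00, -1.09593342e-05,
        1.19968415e+00, -6.96813045e-02]), 'qd': array([-1.15358626e-03,  3.32161642e-04, -1.68945181e-03, -1.86822316e-05,
       -7.67150863e-04, -7.33365086e-04]), 'effort': array([ 8.29032106e-04, -4.15240252e+01, -2.76670897e+01, -8.93037554e-05,
        9.95103299e-03, -3.91192657e-06]), 'eef_pos': array([0.16573983, 0.60175794, 0.22652192]), 'eef_rot': array([-0.42093117, -3.1127975 ,  0.00358194]), 'ft_force': array([-0.55127581, -0.53616232, -0.26019515]), 'torque': array([-0.01342767, -0.00231517,  0.05626412]), 'gripper_force': 0.0, 'gripper_width': 0.9997746511352003}
```

View pics/top1.png

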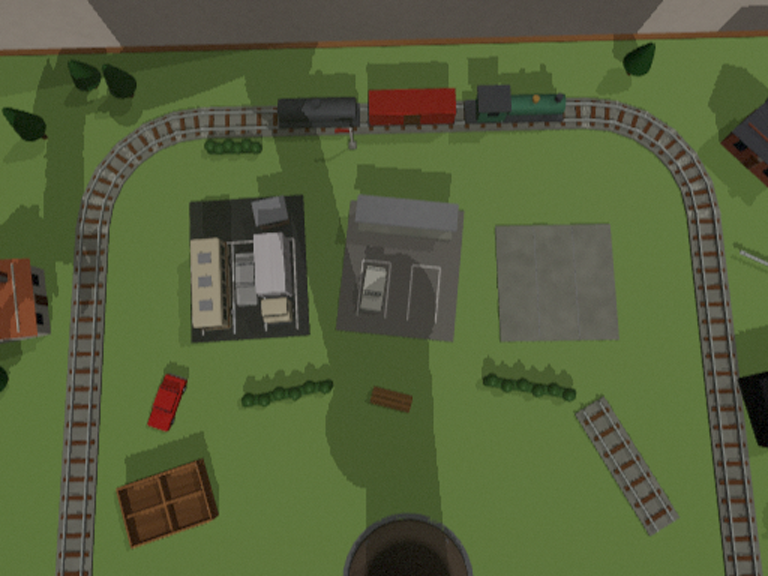

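View pics/sc1.png

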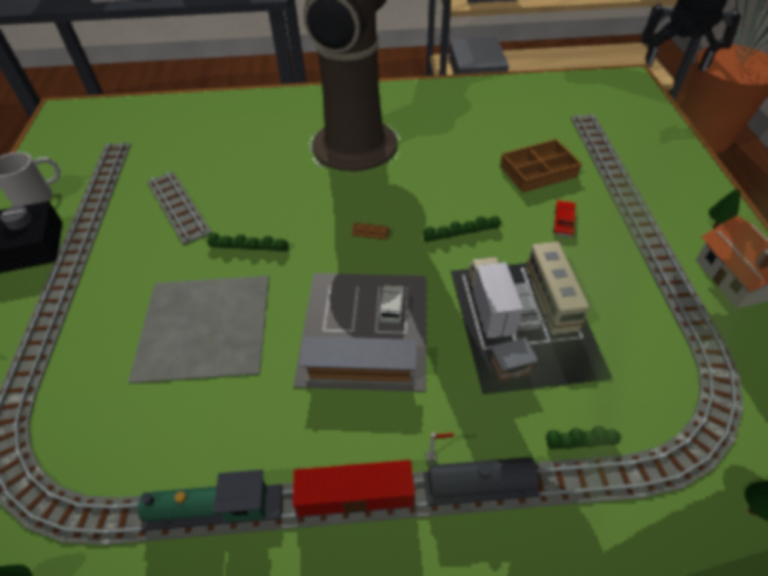

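The top view shows the yard left (bus at left, lorry right, saloon between), the forecourt in the middle with the empty bay near (424,293)/1.5, and the overflow park right, centre (556,281)/1.5. I'll enlarge these.

Run:
```python
import cv2,numpy as np
im=cv2.imread('pics/raw_top1.png')
cv2.imwrite('pics/c1.png',cv2.resize(im[125:235,118:214],None,fx=5.4,fy=5.4,interpolation=cv2.INTER_CUBIC))
cv2.imwrite('pics/c2.png',cv2.resize(im[125:235,218:418],None,fx=4,fy=4,interpolation=cv2.INTER_CUBIC))
```

```text
(no output)
```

View pics/c1.png

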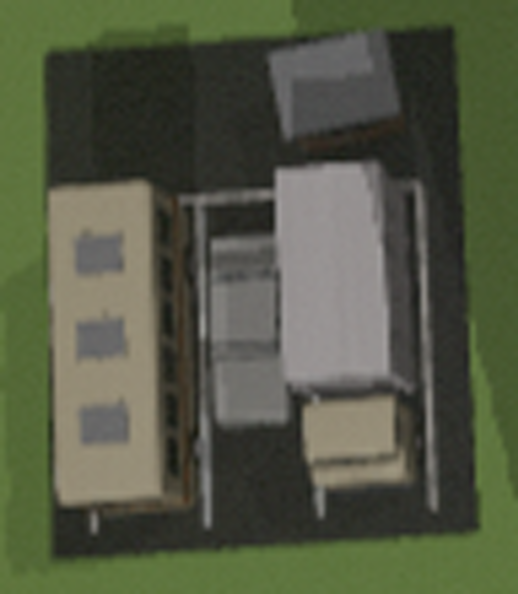

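View pics/c2.png

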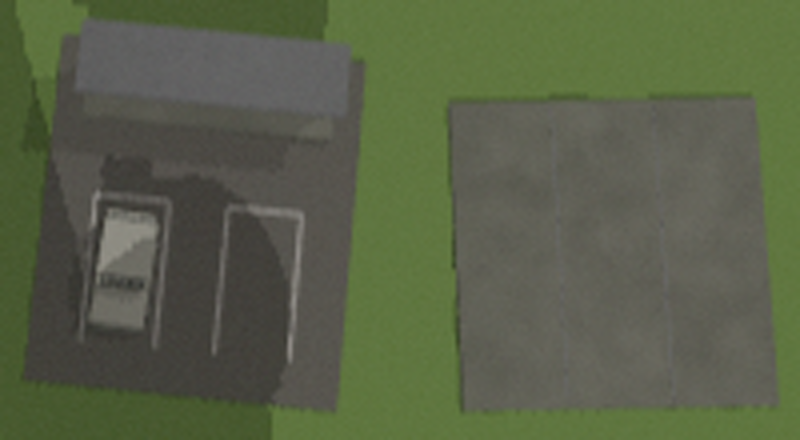

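Enlarged: bus roof corners (50,187),(150,182),(160,505),(57,500); lorry box roof (275,168),(378,162),(388,384),(284,388); yard corners (45,50),(453,28),(480,530),(50,558). The empty bay is bounded by (226,206),(303,212),(290,362),(213,354), and the overflow by (450,101),(755,96),(778,406),(462,411).

```bash
cat > m.py <<'E'
from h import *
c=eyes.calibration('top')
def m(n,pts,z,s,ox,oy):
    P=np.array([ray(c,(u+.5)/s+ox-.5,(v+.5)/s+oy-.5,z) for u,v in pts])
    ctr=P.mean(0); L=(P[0]+P[1]-P[2]-P[3])/2; W=(P[0]+P[3]-P[1]-P[2])/2
    print(n,'ctr',ctr.round(4),'len',np.linalg.norm(L).round(4),'wid',np.linalg.norm(W).round(4),'ang L',np.arctan2(L[1],L[0]).round(3),'W',np.arctan2(-W[0],W[1]).round(3))
a=(5.4,118,125);b=(4,218,125)
m('bus',[(50,187),(150,182),(160,505),(57,500)],.077,*a)
m('box',[(275,168),(378,162),(388,384),(284,388)],.089,*a)
m('yard',[(45,50),(453,28),(480,530),(50,558)],.003,*a)
m('bay',[(226,206),(303,212),(290,362),(213,354)],.003,*b)
m('ovf',[(450,101),(755,96),(778,406),(462,411)],.003,*b)
m('hatch',[(105,208),(157,212),(146,332),(88,326)],.02,*b)
m('saloon',[(210,240),(275,240),(288,425),(215,425)],.02,*a)
E
python3 m.py
```

```text
bus ctr [0.5029 0.3263] len 0.15 wid 0.0473 ang L 0.05 W -0.023
box ctr [0.5297 0.2184] len 0.1039 wid 0.0478 ang L 0.049 W 0.025
yard ctr [0.5411 0.2735] len 0.2589 wid 0.2112 ang L 0.044 W 0.036
bay ctr [ 0.485  -0.0427] len 0.1018 wid 0.052 ang L -0.12 W -0.115
ovf ctr [ 0.501  -0.2816] len 0.2117 wid 0.2093 ang L -0.013 W -0.008
hatch ctr [0.4941 0.0471] len 0.0803 wid 0.0367 ang L -0.137 W -0.115
saloon ctr [0.5153 0.274 ] len 0.0928 wid 0.0341 ang L 0.061 W -0.024
```

```bash
cat > g.py <<'E'
import sys
from h import *
o=readout.get_obs(); T=R.from_rotvec(o['eef_rot']); p=o['eef_pos']
ty=T.as_matrix()[:,1]; yaw=np.arctan2(-ty[0],ty[1])
print('t',o['t'],'pos',p.round(4),'yaw',yaw.round(4),'w',round(o['gripper_width'],3),'tilt',T.as_matrix()[:2,2].round(4),'j',o['joints'].round(2))
g=list(map(float,sys.argv[1:5]))
d=np.array(g[:3])-p
print('cm',(T.inv().apply(d)*100).round(2),'wz',round(yaw-g[3],3))
E
python3 g.py .503 .327 .16 .043
```

```text
t 0.1 pos [0.1658 0.6018 0.2267] yaw -0.2687 w 1.0 tilt [-0.0007 -0.002 ] j [ 1.23  0.31  1.64 -0.    1.2  -0.07]
cm [-39.81 -17.53   6.7 ] wz -0.312
```

Request:
{"fn": "arm_command", "kwargs": {
  "claw": -1,
  "commands": [
    {"tx": -4, "ty": -1.75, "tz": 0.7, "wz": -0.03},
    {"tx": -8, "ty": -3.5, "tz": 1.3, "wz": -0.06},
    {"tx": -12, "ty": -5.3, "tz": 2, "wz": -0.1},
    {"tx": -16, "ty": -7, "tz": 2.7, "wz": -0.13},
    {"tx": -20, "ty": -8.8, "tz": 3.3, "wz": -0.16},
    {"tx": -24, "ty": -10.5, "tz": 4, "wz": -0.19},
    {"tx": -28, "ty": -12.3, "tz": 4.7, "wz": -0.22},
    {"tx": -32, "ty": -14, "tz": 5.4, "wz": -0.25},
    {"tx": -36, "ty": -15.8, "tz": 6, "wz": -0.28},
    {"tx": -39.8, "ty": -17.5, "tz": 6.7, "wz": -0.312}
  ]
}}

```text
$.commands[0]: bad value
```

```bash
python3 g.py .503 .327 .056 .043; python3 -c "
from h import *
snap('wrist','w1.png',None,1.5);print(eyes.calibration('wrist'))"
```

```text
t 0.1 pos [0.1658 0.6018 0.2267] yaw -0.2687 w 1.0 tilt [-0.0007 -0.002 ] j [ 1.23  0.31  1.64 -0.    1.2  -0.07]
cm [-39.81 -17.51  17.1 ] wz -0.312
{'fx': 298.64414526917204, 'fy': 298.64414526917204, 'cx': 252.27431032064513, 'cy': 192.340913587053, 'eye': array([0.08989497, 0.62255436, 0.37342526]), 'attitude': array([-0.26627263, -0.19932624,  1.29147765])}
```

View pics/w1.png

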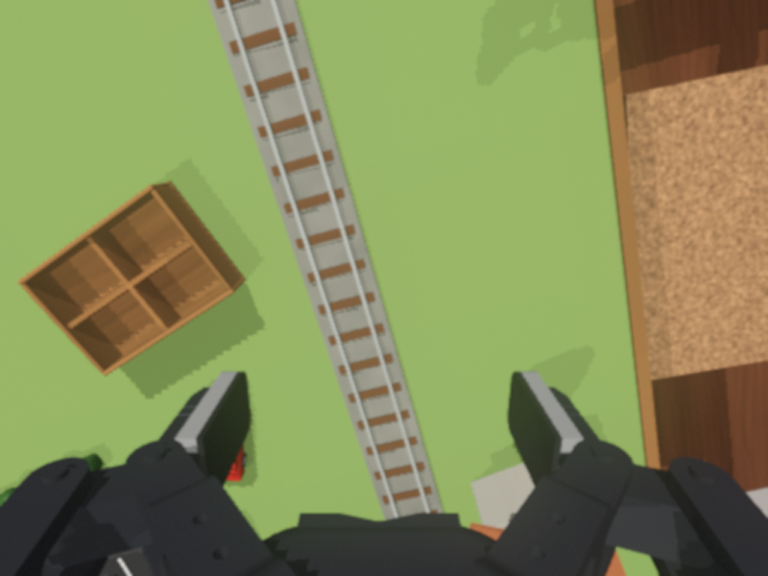

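The move was refused, so this wrist picture is from the start pose: fingers at (210,410) and (545,410), with only the track and crate below. I'll give all six fields.

Request:
{"fn": "arm_command", "kwargs": {
  "claw": -1,
  "commands": [
    {"tx": -4, "ty": -1.75, "tz": 0.7, "wx": 0, "wy": 0, "wz": -0.03},
    {"tx": -8, "ty": -3.5, "tz": 1.3, "wx": 0, "wy": 0, "wz": -0.06},
    {"tx": -12, "ty": -5.3, "tz": 2, "wx": 0, "wy": 0, "wz": -0.1},
    {"tx": -16, "ty": -7, "tz": 2.7, "wx": 0, "wy": 0, "wz": -0.13},
    {"tx": -20, "ty": -8.8, "tz": 3.3, "wx": 0, "wy": 0, "wz": -0.16},
    {"tx": -24, "ty": -10.5, "tz": 4, "wx": 0, "wy": 0, "wz": -0.19},
    {"tx": -28, "ty": -12.3, "tz": 4.7, "wx": 0, "wy": 0, "wz": -0.22},
    {"tx": -32, "ty": -14, "tz": 5.4, "wx": 0, "wy": 0, "wz": -0.25},
    {"tx": -36, "ty": -15.8, "tz": 6, "wx": 0, "wy": 0, "wz": -0.28},
    {"tx": -39.8, "ty": -17.5, "tz": 6.7, "wx": 0, "wy": 0, "wz": -0.312}
  ]
}}

```text
t: 1.15
eef_pos: [0.5045, 0.3266, 0.1604]
eef_rot: [0.069, -3.141, 0.0]
ft_force: [0.8, 0.2, 0.2]
gripper_width: 1.001
gripper_force: 0.0
```

Request:
{"fn": "arm_command", "kwargs": {
  "claw": -1,
  "commands": [
    {"tx": 0, "ty": 0, "tz": 3, "wx": 0, "wy": 0, "wz": 0},
    {"tx": 0, "ty": 0, "tz": 6, "wx": 0, "wy": 0, "wz": 0},
    {"tx": 0, "ty": 0, "tz": 8, "wx": 0, "wy": 0, "wz": 0},
    {"tx": 0, "ty": 0, "tz": 9.5, "wx": 0, "wy": 0, "wz": 0},
    {"tx": 0, "ty": 0, "tz": 10.4, "wx": 0, "wy": 0, "wz": 0},
    {"tx": 0, "ty": 0, "tz": 10.4, "wx": 0, "wy": 0, "wz": 0}
  ]
}}

```text
t: 1.75
eef_pos: [0.5023, 0.3278, 0.0555]
eef_rot: [0.068, -3.139, 0.002]
ft_force: [0.3, 0.5, -0.5]
gripper_width: 1.0
gripper_force: 0.0
```

Request:
{"fn": "arm_command", "kwargs": {
  "claw": 1,
  "commands": [
    {"tx": 0, "ty": 0, "tz": 0, "wx": 0, "wy": 0, "wz": 0},
    {"tx": 0, "ty": 0, "tz": 0, "wx": 0, "wy": 0, "wz": 0},
    {"tx": 0, "ty": 0, "tz": 0, "wx": 0, "wy": 0, "wz": 0},
    {"tx": 0, "ty": 0, "tz": 0, "wx": 0, "wy": 0, "wz": 0},
    {"tx": 0, "ty": 0, "tz": 0, "wx": 0, "wy": 0, "wz": 0},
    {"tx": 0, "ty": 0, "tz": 0, "wx": 0, "wy": 0, "wz": 0},
    {"tx": 0, "ty": 0, "tz": 0, "wx": 0, "wy": 0, "wz": 0},
    {"tx": 0, "ty": 0, "tz": 0, "wx": 0, "wy": 0, "wz": 0}
  ]
}}

```text
t: 2.55
eef_pos: [0.5046, 0.3286, 0.0586]
eef_rot: [-0.068, 3.138, 0.002]
ft_force: [-0.9, -0.8, 5.8]
gripper_width: 0.564
gripper_force: 63.0
```

Request:
{"fn": "arm_command", "kwargs": {
  "claw": 1,
  "commands": [
    {"tx": 0, "ty": 0, "tz": -1, "wx": 0, "wy": 0, "wz": 0},
    {"tx": 0, "ty": 0, "tz": -2.5, "wx": 0, "wy": 0, "wz": 0},
    {"tx": 0, "ty": 0, "tz": -4.5, "wx": 0, "wy": 0, "wz": 0},
    {"tx": 0, "ty": 0, "tz": -6.5, "wx": 0, "wy": 0, "wz": 0},
    {"tx": 0, "ty": 0, "tz": -8.5, "wx": 0, "wy": 0, "wz": 0},
    {"tx": 0, "ty": 0, "tz": -10.5, "wx": 0, "wy": 0, "wz": 0},
    {"tx": 0, "ty": 0, "tz": -12.5, "wx": 0, "wy": 0, "wz": 0},
    {"tx": 0, "ty": 0, "tz": -14, "wx": 0, "wy": 0, "wz": 0},
    {"tx": 0, "ty": 0, "tz": -14.5, "wx": 0, "wy": 0, "wz": 0},
    {"tx": 0, "ty": 0, "tz": -14.5, "wx": 0, "wy": 0, "wz": 0}
  ]
}}

```text
t: 3.55
eef_pos: [0.5036, 0.3284, 0.2028]
eef_rot: [-0.068, 3.139, 0.001]
ft_force: [0.9, -0.0, -2.3]
gripper_width: 0.567
gripper_force: 62.6
```

```bash
python3 g.py .503 -.227 .20 .043; python3 -c "
from h import *
snap('scene','s2.png',(290,90,450,210),4);"
```

```text
t 3.55 pos [0.5036 0.3284 0.2028] yaw 0.0432 w 0.567 tilt [0.0016 0.001 ] j [ 0.51  0.29  1.72  0.    1.14 -1.11]
cm [  2.46 -55.49   0.23] wz 0.0
```

View pics/s2.png

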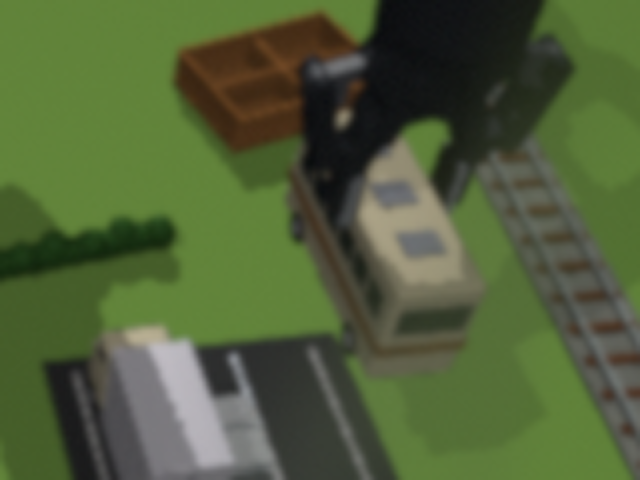

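The bus hangs level in the fingers at (390,200). Carrying it across.

Request:
{"fn": "arm_command", "kwargs": {
  "claw": 1,
  "commands": [
    {"tx": 0.1, "ty": -2, "tz": 0, "wx": 0, "wy": 0, "wz": 0},
    {"tx": 0.3, "ty": -6, "tz": 0, "wx": 0, "wy": 0, "wz": 0},
    {"tx": 0.5, "ty": -10.5, "tz": 0, "wx": 0, "wy": 0, "wz": 0},
    {"tx": 0.7, "ty": -15, "tz": 0, "wx": 0, "wy": 0, "wz": 0},
    {"tx": 0.9, "ty": -19.5, "tz": 0, "wx": 0, "wy": 0, "wz": 0},
    {"tx": 1.1, "ty": -24, "tz": 0, "wx": 0, "wy": 0, "wz": 0},
    {"tx": 1.3, "ty": -28.5, "tz": 0, "wx": 0, "wy": 0, "wz": 0},
    {"tx": 1.5, "ty": -33, "tz": 0, "wx": 0, "wy": 0, "wz": 0},
    {"tx": 1.7, "ty": -37.5, "tz": 0, "wx": 0, "wy": 0, "wz": 0},
    {"tx": 1.9, "ty": -42, "tz": 0, "wx": 0, "wy": 0, "wz": 0}
  ]
}}

```text
t: 4.6
eef_pos: [0.5004, -0.0945, 0.2005]
eef_rot: [0.067, -3.138, -0.001]
ft_force: [1.7, -0.2, -2.4]
gripper_width: 0.567
gripper_force: 62.8
```

Request:
{"fn": "arm_command", "kwargs": {
  "claw": 1,
  "commands": [
    {"tx": 0.2, "ty": -4.5, "tz": 0, "wx": 0, "wy": 0, "wz": 0},
    {"tx": 0.4, "ty": -8.5, "tz": 0, "wx": 0, "wy": 0, "wz": 0},
    {"tx": 0.5, "ty": -11.5, "tz": 0, "wx": 0, "wy": 0, "wz": 0},
    {"tx": 0.6, "ty": -13.5, "tz": 1, "wx": 0, "wy": 0, "wz": 0},
    {"tx": 0.6, "ty": -13.5, "tz": 4, "wx": 0, "wy": 0, "wz": 0},
    {"tx": 0.6, "ty": -13.5, "tz": 7, "wx": 0, "wy": 0, "wz": 0},
    {"tx": 0.6, "ty": -13.5, "tz": 10, "wx": 0, "wy": 0, "wz": 0},
    {"tx": 0.6, "ty": -13.5, "tz": 12, "wx": 0, "wy": 0, "wz": 0},
    {"tx": 0.6, "ty": -13.5, "tz": 13, "wx": 0, "wy": 0, "wz": 0},
    {"tx": 0.6, "ty": -13.5, "tz": 13, "wx": 0, "wy": 0, "wz": 0}
  ]
}}

```text
t: 5.6
eef_pos: [0.4997, -0.2267, 0.0694]
eef_rot: [0.067, -3.136, -0.004]
ft_force: [0.9, 0.4, -2.5]
gripper_width: 0.566
gripper_force: 62.7
```

Request:
{"fn": "arm_command", "kwargs": {
  "claw": 1,
  "commands": [
    {"tx": 0, "ty": 0, "tz": 0.4, "wx": 0, "wy": 0, "wz": 0},
    {"tx": 0, "ty": 0, "tz": 0.7, "wx": 0, "wy": 0, "wz": 0},
    {"tx": 0, "ty": 0, "tz": 1.0, "wx": 0, "wy": 0, "wz": 0},
    {"tx": 0, "ty": 0, "tz": 1.1, "wx": 0, "wy": 0, "wz": 0},
    {"tx": 0, "ty": 0, "tz": 1.1, "wx": 0, "wy": 0, "wz": 0}
  ]
}}

```text
t: 6.1
eef_pos: [0.5023, -0.2274, 0.061]
eef_rot: [-0.068, 3.141, -0.0]
ft_force: [-0.3, 0.3, -2.2]
gripper_width: 0.569
gripper_force: 62.8
```

Request:
{"fn": "arm_command", "kwargs": {
  "claw": 1,
  "commands": [
    {"tx": 0, "ty": 0, "tz": 0.1, "wx": 0, "wy": 0, "wz": 0},
    {"tx": 0, "ty": 0, "tz": 0.2, "wx": 0, "wy": 0, "wz": 0},
    {"tx": 0, "ty": 0, "tz": 0.3, "wx": 0, "wy": 0, "wz": 0},
    {"tx": 0, "ty": 0, "tz": 0.3, "wx": 0, "wy": 0, "wz": 0}
  ]
}}

```text
t: 6.5
eef_pos: [0.5024, -0.2276, 0.0586]
eef_rot: [0.068, -3.141, -0.0]
ft_force: [-2.0, 1.3, 4.2]
gripper_width: 0.569
gripper_force: 63.5
```

Contact. Release and rise.

Request:
{"fn": "arm_command", "kwargs": {
  "claw": -1,
  "commands": [
    {"tx": 0, "ty": 0, "tz": 0, "wx": 0, "wy": 0, "wz": 0},
    {"tx": 0, "ty": 0, "tz": 0, "wx": 0, "wy": 0, "wz": 0},
    {"tx": 0, "ty": 0, "tz": 0, "wx": 0, "wy": 0, "wz": 0},
    {"tx": 0, "ty": 0, "tz": 0, "wx": 0, "wy": 0, "wz": 0},
    {"tx": 0, "ty": 0, "tz": 0, "wx": 0, "wy": 0, "wz": 0},
    {"tx": 0, "ty": 0, "tz": -2, "wx": 0, "wy": 0, "wz": 0},
    {"tx": 0, "ty": 0, "tz": -5, "wx": 0, "wy": 0, "wz": 0},
    {"tx": 0, "ty": 0, "tz": -8, "wx": 0, "wy": 0, "wz": 0},
    {"tx": 0, "ty": 0, "tz": -10.5, "wx": 0, "wy": 0, "wz": 0},
    {"tx": 0, "ty": 0, "tz": -11, "wx": 0, "wy": 0, "wz": 0}
  ]
}}

```text
t: 7.5
eef_pos: [0.5047, -0.2287, 0.1714]
eef_rot: [-0.068, 3.135, -0.006]
ft_force: [0.3, -0.8, 0.6]
gripper_width: 1.002
gripper_force: 0.0
```

```bash
python3 g.py .516 .2175 .17 .043
```

```text
t 7.5 pos [ 0.5047 -0.2287  0.1714] yaw 0.0432 w 1.002 tilt [ 0.0064 -0.0035] j [-0.5   0.23  1.86 -0.    1.05 -2.12]
cm [-3.060e+00  4.453e+01 -1.000e-02] wz 0.0
```

Request:
{"fn": "arm_command", "kwargs": {
  "claw": -1,
  "commands": [
    {"tx": -0.3, "ty": 4.5, "tz": 0, "wx": 0, "wy": 0, "wz": 0},
    {"tx": -0.6, "ty": 9.2, "tz": 0, "wx": 0, "wy": 0, "wz": 0},
    {"tx": -0.9, "ty": 14, "tz": 0, "wx": 0, "wy": 0, "wz": 0},
    {"tx": -1.2, "ty": 18.7, "tz": 0, "wx": 0, "wy": 0, "wz": 0},
    {"tx": -1.5, "ty": 23.4, "tz": 0, "wx": 0, "wy": 0, "wz": 0},
    {"tx": -1.9, "ty": 28, "tz": 0, "wx": 0, "wy": 0, "wz": 0},
    {"tx": -2.3, "ty": 33, "tz": 0, "wx": 0, "wy": 0, "wz": 0},
    {"tx": -2.6, "ty": 38, "tz": 0, "wx": 0, "wy": 0, "wz": 0},
    {"tx": -2.9, "ty": 42, "tz": 0, "wx": 0, "wy": 0, "wz": 0},
    {"tx": -3.05, "ty": 44.5, "tz": 0, "wx": 0, "wy": 0, "wz": 0}
  ]
}}

```text
t: 8.5
eef_pos: [0.5124, 0.2213, 0.1664]
eef_rot: [0.072, -3.139, -0.0]
ft_force: [0.7, -0.6, -0.0]
gripper_width: 0.999
gripper_force: 0.0
```

```bash
python3 g.py .516 .2175 .062 .043;python3 -c "
from h import *
snap('wrist','w2.png',None,1.2)"
```

```text
t 8.5 pos [0.5124 0.2213 0.1664] yaw 0.0457 w 0.999 tilt [-0.0015  0.0002] j [ 0.33  0.25  1.84  0.    1.05 -1.29]
cm [-0.35 -0.4  10.44] wz 0.003
```

View pics/w2.png

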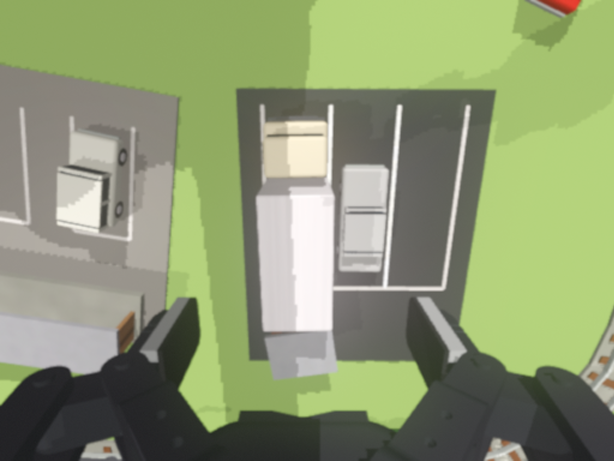

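The lorry box (258–332, 185–330) lies centred between the fingers (175 and 430), with the saloon at (364,218). Descending.

Request:
{"fn": "arm_command", "kwargs": {
  "claw": -1,
  "commands": [
    {"tx": 0, "ty": -0.1, "tz": 3, "wx": 0, "wy": 0, "wz": 0},
    {"tx": 0, "ty": -0.1, "tz": 6, "wx": 0, "wy": 0, "wz": 0},
    {"tx": 0, "ty": -0.1, "tz": 8, "wx": 0, "wy": 0, "wz": 0},
    {"tx": 0, "ty": -0.1, "tz": 9.5, "wx": 0, "wy": 0, "wz": 0},
    {"tx": 0, "ty": -0.1, "tz": 10.4, "wx": 0, "wy": 0, "wz": 0},
    {"tx": 0, "ty": -0.1, "tz": 10.4, "wx": 0, "wy": 0, "wz": 0}
  ]
}}

```text
t: 9.15
eef_pos: [0.5124, 0.2169, 0.0622]
eef_rot: [0.067, -3.138, 0.001]
ft_force: [-0.5, -0.3, 0.1]
gripper_width: 1.003
gripper_force: 0.0
```

Request:
{"fn": "arm_command", "kwargs": {
  "claw": 1,
  "commands": [
    {"tx": 0, "ty": 0, "tz": 0, "wx": 0, "wy": 0, "wz": 0},
    {"tx": 0, "ty": 0, "tz": 0, "wx": 0, "wy": 0, "wz": 0},
    {"tx": 0, "ty": 0, "tz": 0, "wx": 0, "wy": 0, "wz": 0},
    {"tx": 0, "ty": 0, "tz": 0, "wx": 0, "wy": 0, "wz": 0},
    {"tx": 0, "ty": 0, "tz": 0, "wx": 0, "wy": 0, "wz": 0},
    {"tx": 0, "ty": 0, "tz": 0, "wx": 0, "wy": 0, "wz": 0},
    {"tx": 0, "ty": 0, "tz": 0, "wx": 0, "wy": 0, "wz": 0},
    {"tx": 0, "ty": 0, "tz": 0, "wx": 0, "wy": 0, "wz": 0}
  ]
}}

```text
t: 9.95
eef_pos: [0.5151, 0.2177, 0.0654]
eef_rot: [-0.068, 3.138, 0.001]
ft_force: [0.2, -1.0, 5.8]
gripper_width: 0.568
gripper_force: 63.4
```

Request:
{"fn": "arm_command", "kwargs": {
  "claw": 1,
  "commands": [
    {"tx": 0, "ty": 0, "tz": -1, "wx": 0, "wy": 0, "wz": 0},
    {"tx": 0, "ty": 0, "tz": -2.5, "wx": 0, "wy": 0, "wz": 0},
    {"tx": 0, "ty": 0, "tz": -4.5, "wx": 0, "wy": 0, "wz": 0},
    {"tx": 0, "ty": 0, "tz": -6.5, "wx": 0, "wy": 0, "wz": 0},
    {"tx": 0, "ty": 0, "tz": -8.5, "wx": 0, "wy": 0, "wz": 0},
    {"tx": 0, "ty": 0, "tz": -10.5, "wx": 0, "wy": 0, "wz": 0},
    {"tx": 0, "ty": 0, "tz": -12.5, "wx": 0, "wy": 0, "wz": 0},
    {"tx": 0, "ty": 0, "tz": -14, "wx": 0, "wy": 0, "wz": 0},
    {"tx": 0, "ty": 0, "tz": -14.5, "wx": 0, "wy": 0, "wz": 0},
    {"tx": 0, "ty": 0, "tz": -14.5, "wx": 0, "wy": 0, "wz": 0}
  ]
}}

```text
t: 10.95
eef_pos: [0.5139, 0.2177, 0.2097]
eef_rot: [-0.068, 3.139, 0.001]
ft_force: [-0.2, -0.2, -2.2]
gripper_width: 0.573
gripper_force: 62.5
```

```bash
python3 g.py .511 -.338 .205 .043
```

```text
t 10.95 pos [0.5139 0.2177 0.2097] yaw 0.0432 w 0.573 tilt [0.0016 0.0006] j [ 0.32  0.2   1.81  0.    1.13 -1.29]
cm [  2.69 -55.5    0.44] wz 0.0
```

Request:
{"fn": "arm_command", "kwargs": {
  "claw": 1,
  "commands": [
    {"tx": 0.1, "ty": -2, "tz": 0, "wx": 0, "wy": 0, "wz": 0},
    {"tx": 0.3, "ty": -6, "tz": 0, "wx": 0, "wy": 0, "wz": 0},
    {"tx": 0.5, "ty": -10.5, "tz": 0, "wx": 0, "wy": 0, "wz": 0},
    {"tx": 0.7, "ty": -15, "tz": 0, "wx": 0, "wy": 0, "wz": 0},
    {"tx": 0.9, "ty": -19.5, "tz": 0, "wx": 0, "wy": 0, "wz": 0},
    {"tx": 1.1, "ty": -24, "tz": 0, "wx": 0, "wy": 0, "wz": 0},
    {"tx": 1.3, "ty": -28.5, "tz": 0, "wx": 0, "wy": 0, "wz": 0},
    {"tx": 1.5, "ty": -33, "tz": 0, "wx": 0, "wy": 0, "wz": 0},
    {"tx": 1.7, "ty": -37.5, "tz": 0, "wx": 0, "wy": 0, "wz": 0},
    {"tx": 1.9, "ty": -42, "tz": 0, "wx": 0, "wy": 0, "wz": 0}
  ]
}}

```text
t: 11.95
eef_pos: [0.5114, -0.2042, 0.2072]
eef_rot: [0.067, -3.138, -0.002]
ft_force: [0.8, 0.1, -1.4]
gripper_width: 0.57
gripper_force: 62.7
```

Request:
{"fn": "arm_command", "kwargs": {
  "claw": 1,
  "commands": [
    {"tx": 0.2, "ty": -4.5, "tz": 0, "wx": 0, "wy": 0, "wz": 0},
    {"tx": 0.4, "ty": -8.5, "tz": 0, "wx": 0, "wy": 0, "wz": 0},
    {"tx": 0.6, "ty": -11.5, "tz": 0, "wx": 0, "wy": 0, "wz": 0},
    {"tx": 0.8, "ty": -13.5, "tz": 0, "wx": 0, "wy": 0, "wz": 0},
    {"tx": 0.8, "ty": -13.5, "tz": 3, "wx": 0, "wy": 0, "wz": 0},
    {"tx": 0.8, "ty": -13.5, "tz": 6, "wx": 0, "wy": 0, "wz": 0},
    {"tx": 0.8, "ty": -13.5, "tz": 9, "wx": 0, "wy": 0, "wz": 0},
    {"tx": 0.8, "ty": -13.5, "tz": 12, "wx": 0, "wy": 0, "wz": 0},
    {"tx": 0.8, "ty": -13.5, "tz": 13.5, "wx": 0, "wy": 0, "wz": 0},
    {"tx": 0.8, "ty": -13.5, "tz": 13.5, "wx": 0, "wy": 0, "wz": 0}
  ]
}}

```text
t: 12.95
eef_pos: [0.5081, -0.3357, 0.0702]
eef_rot: [0.068, -3.135, -0.008]
ft_force: [0.1, 0.3, -2.6]
gripper_width: 0.57
gripper_force: 62.6
```

Request:
{"fn": "arm_command", "kwargs": {
  "claw": 1,
  "commands": [
    {"tx": 0, "ty": 0, "tz": 0.2, "wx": 0, "wy": 0, "wz": 0},
    {"tx": 0, "ty": 0, "tz": 0.4, "wx": 0, "wy": 0, "wz": 0},
    {"tx": 0, "ty": 0, "tz": 0.4, "wx": 0, "wy": 0, "wz": 0}
  ]
}}

```text
t: 13.25
eef_pos: [0.5116, -0.3389, 0.0713]
eef_rot: [-0.068, 3.139, -0.003]
ft_force: [-0.0, 0.8, -1.8]
gripper_width: 0.57
gripper_force: 62.7
```

Request:
{"fn": "arm_command", "kwargs": {
  "claw": 1,
  "commands": [
    {"tx": 0, "ty": 0, "tz": 0.2, "wx": 0, "wy": 0, "wz": 0},
    {"tx": 0, "ty": 0, "tz": 0.4, "wx": 0, "wy": 0, "wz": 0},
    {"tx": 0, "ty": 0, "tz": 0.6, "wx": 0, "wy": 0, "wz": 0},
    {"tx": 0, "ty": 0, "tz": 0.7, "wx": 0, "wy": 0, "wz": 0},
    {"tx": 0, "ty": 0, "tz": 0.7, "wx": 0, "wy": 0, "wz": 0}
  ]
}}

```text
t: 13.75
eef_pos: [0.5109, -0.3386, 0.0654]
eef_rot: [-0.068, 3.141, -0.0]
ft_force: [-3.7, 3.3, 10.5]
gripper_width: 0.57
gripper_force: 64.1
```

Request:
{"fn": "arm_command", "kwargs": {
  "claw": -1,
  "commands": [
    {"tx": 0, "ty": 0, "tz": 0, "wx": 0, "wy": 0, "wz": 0},
    {"tx": 0, "ty": 0, "tz": 0, "wx": 0, "wy": 0, "wz": 0},
    {"tx": 0, "ty": 0, "tz": 0, "wx": 0, "wy": 0, "wz": 0},
    {"tx": 0, "ty": 0, "tz": 0, "wx": 0, "wy": 0, "wz": 0},
    {"tx": 0, "ty": 0, "tz": 0, "wx": 0, "wy": 0, "wz": 0},
    {"tx": 0, "ty": 0, "tz": -2, "wx": 0, "wy": 0, "wz": 0},
    {"tx": 0, "ty": 0, "tz": -5, "wx": 0, "wy": 0, "wz": 0},
    {"tx": 0, "ty": 0, "tz": -8, "wx": 0, "wy": 0, "wz": 0},
    {"tx": 0, "ty": 0, "tz": -10, "wx": 0, "wy": 0, "wz": 0},
    {"tx": 0, "ty": 0, "tz": -10, "wx": 0, "wy": 0, "wz": 0}
  ]
}}

```text
t: 14.75
eef_pos: [0.5129, -0.34, 0.1667]
eef_rot: [-0.068, 3.135, -0.008]
ft_force: [0.5, 0.2, 0.5]
gripper_width: 1.0
gripper_force: 0.0
```

```bash
python3 g.py .511 .273 .16 .043
```

```text
t 14.75 pos [ 0.5129 -0.34    0.1667] yaw 0.0432 w 1.0 tilt [ 0.0062 -0.0048] j [-0.66  0.35  1.71  0.    1.07 -2.27]
cm [-2.46 61.25  0.37] wz 0.0
```

Request:
{"fn": "arm_command", "kwargs": {
  "claw": -1,
  "commands": [
    {"tx": -0.2, "ty": 4.5, "tz": 0, "wx": 0, "wy": 0, "wz": 0},
    {"tx": -0.4, "ty": 9, "tz": 0, "wx": 0, "wy": 0, "wz": 0},
    {"tx": -0.6, "ty": 13.5, "tz": 0, "wx": 0, "wy": 0, "wz": 0},
    {"tx": -0.8, "ty": 18, "tz": 0, "wx": 0, "wy": 0, "wz": 0},
    {"tx": -1, "ty": 22.5, "tz": 0, "wx": 0, "wy": 0, "wz": 0},
    {"tx": -1.2, "ty": 27, "tz": 0, "wx": 0, "wy": 0, "wz": 0},
    {"tx": -1.4, "ty": 31.5, "tz": 0, "wx": 0, "wy": 0, "wz": 0},
    {"tx": -1.6, "ty": 36, "tz": 0, "wx": 0, "wy": 0, "wz": 0},
    {"tx": -1.8, "ty": 40.5, "tz": 0, "wx": 0, "wy": 0, "wz": 0},
    {"tx": -2, "ty": 45, "tz": 0, "wx": 0, "wy": 0, "wz": 0}
  ]
}}

```text
t: 15.75
eef_pos: [0.5097, 0.1139, 0.1612]
eef_rot: [0.068, -3.139, 0.001]
ft_force: [1.3, 0.0, 0.3]
gripper_width: 0.998
gripper_force: 0.0
```

Request:
{"fn": "arm_command", "kwargs": {
  "claw": -1,
  "commands": [
    {"tx": -0.2, "ty": 4.5, "tz": 0, "wx": 0, "wy": 0, "wz": 0},
    {"tx": -0.4, "ty": 9, "tz": 0, "wx": 0, "wy": 0, "wz": 0},
    {"tx": -0.5, "ty": 13, "tz": 0, "wx": 0, "wy": 0, "wz": 0},
    {"tx": -0.5, "ty": 16.2, "tz": 0, "wx": 0, "wy": 0, "wz": 0},
    {"tx": -0.5, "ty": 16.2, "tz": 0, "wx": 0, "wy": 0, "wz": 0},
    {"tx": -0.5, "ty": 16.2, "tz": 0, "wx": 0, "wy": 0, "wz": 0}
  ]
}}

```text
t: 16.35
eef_pos: [0.5079, 0.2743, 0.161]
eef_rot: [0.071, -3.138, 0.003]
ft_force: [-1.1, 0.1, 0.5]
gripper_width: 1.001
gripper_force: 0.0
```

```bash
python3 g.py .511 .273 .03 .043; python3 -c "
from h import *
snap('top','t2.png');snap('wrist','w3.png')
a=cv2.imread('pics/raw_t2.png');b=cv2.imread('pics/raw_w3.png')
a=cv2.resize(a[125:250,300:430],(400,384),interpolation=cv2.INTER_CUBIC);b=cv2.resize(b[60:352,130:420],(397,400))
cv2.imwrite('pics/mix.png',np.hstack([a,b[:384]]))
print(eyes.calibration('wrist'))"
```

```text
t 16.35 pos [0.5079 0.2743 0.161 ] yaw 0.0452 w 1.001 tilt [-0.0026 -0.0018] j [ 0.42  0.29  1.8  -0.    1.05 -1.2 ]
cm [-0.34 -0.12 13.1 ] wz 0.002
{'fx': 298.64414526917204, 'fy': 298.64414526917204, 'cx': 252.27431032064513, 'cy': 192.340913587053, 'eye': array([0.42992709, 0.26954295, 0.30831989]), 'attitude': array([-0.2390703 , -0.24654462,  1.59995928])}
```

View pics/mix.png

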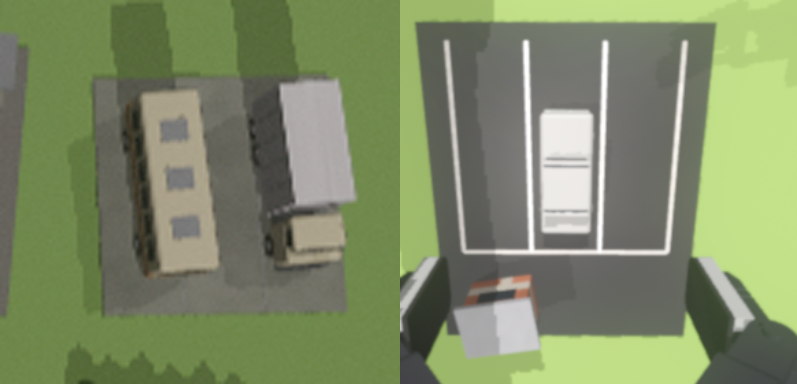

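Bus and lorry stand upright on the overflow. In the wrist crop the saloon spans (541–592, 110–232).

Run:
```python
from h import *
c=eyes.calibration('wrist')
P=np.array([ray(c,130+(x-400)/1.369,60+y/1.37,.021) for x,y in [(541,111),(592,111),(590,232),(542,231)]])
print(P.round(4),P.mean(0))
Q=np.array([ray(c,130+(x-400)/1.369,60+y/1.37,.003) for x,y in [(416,22),(716,23),(684,334),(447,334)]]);print(Q,Q.mean(0))
```

```text
[[0.4704 0.2523]
 [0.4689 0.2879]
 [0.5611 0.292 ]
 [0.5619 0.2552]] [0.51559478 0.27183091]
[[0.41499368 0.162598  ]
 [0.40670888 0.37170394]
 [0.66444656 0.38270865]
 [0.67377506 0.17223032]] [0.53998105 0.27231023]
```

```bash
python3 g.py .5145 .272 .02 .043; python3 -c "
from h import *
print(bot.tip_extent, [a for a in dir(bot) if a[0]!='_'])"
```

```text
t 16.45 pos [0.5084 0.2731 0.1615] yaw 0.0427 w 0.999 tilt [-0.002  -0.0015] j [ 0.42  0.29  1.8  -0.    1.05 -1.2 ]
cm [-0.64 -0.12 14.15] wz -0.0
0.017 ['IKError', 'tip_extent']
```

Request:
{"fn": "arm_command", "kwargs": {
  "claw": -1,
  "commands": [
    {"tx": -0.3, "ty": -0.1, "tz": 4, "wx": 0, "wy": 0, "wz": 0},
    {"tx": -0.6, "ty": -0.1, "tz": 8, "wx": 0, "wy": 0, "wz": 0},
    {"tx": -0.6, "ty": -0.1, "tz": 11, "wx": 0, "wy": 0, "wz": 0},
    {"tx": -0.6, "ty": -0.1, "tz": 13, "wx": 0, "wy": 0, "wz": 0},
    {"tx": -0.6, "ty": -0.1, "tz": 14, "wx": 0, "wy": 0, "wz": 0},
    {"tx": -0.6, "ty": -0.1, "tz": 14.1, "wx": 0, "wy": 0, "wz": 0},
    {"tx": -0.6, "ty": -0.1, "tz": 14.1, "wx": 0, "wy": 0, "wz": 0}
  ]
}}

```text
t: 17.15
eef_pos: [0.5159, 0.2732, 0.0224]
eef_rot: [-0.066, 3.14, 0.001]
ft_force: [0.2, 0.9, 0.6]
gripper_width: 0.998
gripper_force: 0.0
```

Request:
{"fn": "arm_command", "kwargs": {
  "claw": 1,
  "commands": [
    {"tx": 0, "ty": 0, "tz": 0, "wx": 0, "wy": 0, "wz": 0},
    {"tx": 0, "ty": 0, "tz": 0, "wx": 0, "wy": 0, "wz": 0},
    {"tx": 0, "ty": 0, "tz": 0, "wx": 0, "wy": 0, "wz": 0},
    {"tx": 0, "ty": 0, "tz": 0, "wx": 0, "wy": 0, "wz": 0},
    {"tx": 0, "ty": 0, "tz": 0, "wx": 0, "wy": 0, "wz": 0},
    {"tx": 0, "ty": 0, "tz": 0, "wx": 0, "wy": 0, "wz": 0},
    {"tx": 0, "ty": 0, "tz": 0, "wx": 0, "wy": 0, "wz": 0},
    {"tx": 0, "ty": 0, "tz": 0, "wx": 0, "wy": 0, "wz": 0}
  ]
}}

```text
t: 17.95
eef_pos: [0.5158, 0.274, 0.023]
eef_rot: [-0.068, 3.14, 0.001]
ft_force: [-0.6, 0.4, 5.3]
gripper_width: 0.343
gripper_force: 58.9
```

```bash
python3 -c "
from h import *
snap('wrist','w4.png',(110,150,400,360),2.7)"
```

```text
(no output)
```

View pics/w4.png

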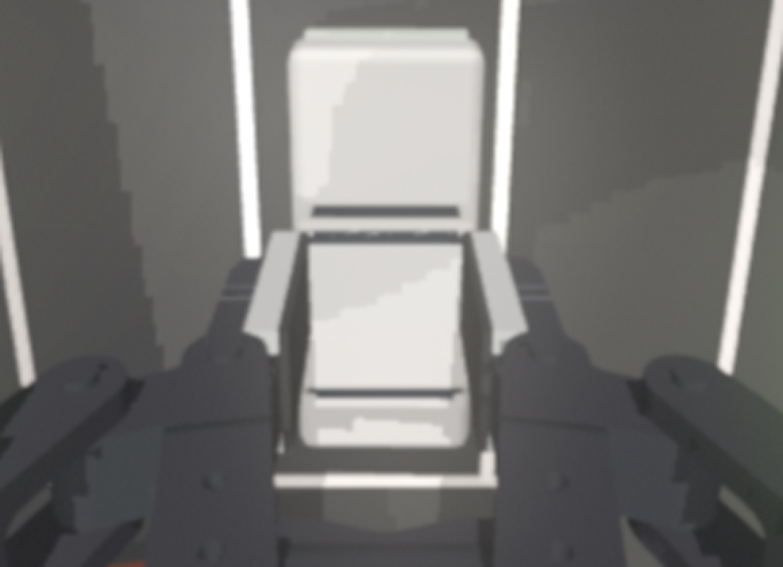

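The pads appear to clamp the cabin (inner faces at x≈300 and 470, hood edges 290 and 483). I'll test with a small lift.

Request:
{"fn": "arm_command", "kwargs": {
  "claw": 1,
  "commands": [
    {"tx": 0, "ty": 0, "tz": -0.3, "wx": 0, "wy": 0, "wz": 0},
    {"tx": 0, "ty": 0, "tz": -0.6, "wx": 0, "wy": 0, "wz": 0},
    {"tx": 0, "ty": 0, "tz": -1, "wx": 0, "wy": 0, "wz": 0},
    {"tx": 0, "ty": 0, "tz": -1.5, "wx": 0, "wy": 0, "wz": 0},
    {"tx": 0, "ty": 0, "tz": -2, "wx": 0, "wy": 0, "wz": 0},
    {"tx": 0, "ty": 0, "tz": -2, "wx": 0, "wy": 0, "wz": 0},
    {"tx": 0, "ty": 0, "tz": -2, "wx": 0, "wy": 0, "wz": 0}
  ]
}}

```text
t: 18.7
eef_pos: [0.5153, 0.2737, 0.0421]
eef_rot: [-0.068, 3.14, 0.0]
ft_force: [-0.7, 0.6, -0.8]
gripper_width: 0.336
gripper_force: 59.3
```

```bash
python3 -c "
from h import *
snap('scene','s5.png',(290,130,420,230),6)"
```

View pics/s5.png

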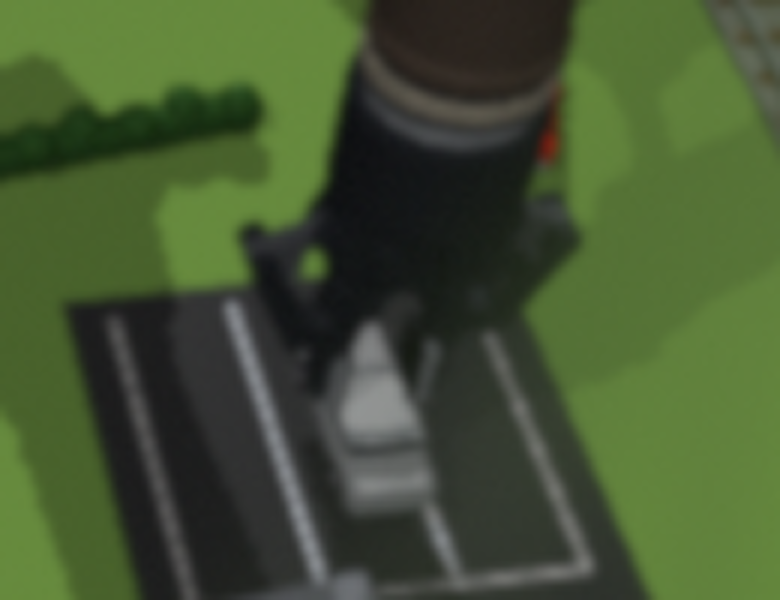

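Saloon is lifted level at (390,440), weight change −1.4 N matches 0.13 kg. Lift on and carry.

Request:
{"fn": "arm_command", "kwargs": {
  "claw": 1,
  "commands": [
    {"tx": 0, "ty": 0, "tz": -1, "wx": 0, "wy": 0, "wz": 0},
    {"tx": 0, "ty": 0, "tz": -2.5, "wx": 0, "wy": 0, "wz": 0},
    {"tx": 0, "ty": 0, "tz": -4.5, "wx": 0, "wy": 0, "wz": 0},
    {"tx": 0, "ty": 0, "tz": -6.5, "wx": 0, "wy": 0, "wz": 0},
    {"tx": 0, "ty": 0, "tz": -8.5, "wx": 0, "wy": 0, "wz": 0},
    {"tx": 0, "ty": 0, "tz": -9.5, "wx": 0, "wy": 0, "wz": 0},
    {"tx": 0, "ty": 0, "tz": -10, "wx": 0, "wy": 0, "wz": 0},
    {"tx": 0, "ty": 0, "tz": -10, "wx": 0, "wy": 0, "wz": 0},
    {"tx": 0, "ty": 0, "tz": -10, "wx": 0, "wy": 0, "wz": 0}
  ]
}}

```text
t: 19.65
eef_pos: [0.5145, 0.2733, 0.141]
eef_rot: [0.068, -3.139, 0.001]
ft_force: [-1.0, -0.2, -1.3]
gripper_width: 0.339
gripper_force: 59.4
```

```bash
python3 g.py .485 -.0427 .14 -.118
```

```text
t 19.65 pos [0.5145 0.2733 0.141 ] yaw 0.0432 w 0.339 tilt [-0.0014 -0.0006] j [ 0.41  0.32  1.8  -0.    1.02 -1.2 ]
cm [  4.31 -31.44   0.13] wz 0.161
```

Request:
{"fn": "arm_command", "kwargs": {
  "claw": 1,
  "commands": [
    {"tx": 0.3, "ty": -2, "tz": 0, "wx": 0, "wy": 0, "wz": 0.01},
    {"tx": 0.8, "ty": -6, "tz": 0, "wx": 0, "wy": 0, "wz": 0.03},
    {"tx": 1.4, "ty": -10, "tz": 0, "wx": 0, "wy": 0, "wz": 0.05},
    {"tx": 2, "ty": -14.5, "tz": 0, "wx": 0, "wy": 0, "wz": 0.07},
    {"tx": 2.6, "ty": -19, "tz": 0, "wx": 0, "wy": 0, "wz": 0.1},
    {"tx": 3.2, "ty": -23.5, "tz": 0, "wx": 0, "wy": 0, "wz": 0.12},
    {"tx": 3.8, "ty": -27.5, "tz": 0, "wx": 0, "wy": 0, "wz": 0.14},
    {"tx": 4.2, "ty": -30.4, "tz": 0, "wx": 0, "wy": 0, "wz": 0.16},
    {"tx": 4.3, "ty": -31.4, "tz": 0, "wx": 0, "wy": 0, "wz": 0.161},
    {"tx": 4.3, "ty": -31.4, "tz": 0, "wx": 0, "wy": 0, "wz": 0.161}
  ]
}}

```text
t: 20.65
eef_pos: [0.4851, -0.0428, 0.141]
eef_rot: [-0.189, -3.134, -0.001]
ft_force: [-0.4, 1.0, -1.1]
gripper_width: 0.336
gripper_force: 59.6
```

Request:
{"fn": "arm_command", "kwargs": {
  "claw": 1,
  "commands": [
    {"tx": 0, "ty": 0, "tz": 2, "wx": 0, "wy": 0, "wz": 0},
    {"tx": 0, "ty": 0, "tz": 4.5, "wx": 0, "wy": 0, "wz": 0},
    {"tx": 0, "ty": 0, "tz": 7, "wx": 0, "wy": 0, "wz": 0},
    {"tx": 0, "ty": 0, "tz": 9, "wx": 0, "wy": 0, "wz": 0},
    {"tx": 0, "ty": 0, "tz": 9.5, "wx": 0, "wy": 0, "wz": 0},
    {"tx": 0, "ty": 0, "tz": 9.5, "wx": 0, "wy": 0, "wz": 0},
    {"tx": 0, "ty": 0, "tz": 9.5, "wx": 0, "wy": 0, "wz": 0}
  ]
}}

```text
t: 21.35
eef_pos: [0.4866, -0.0414, 0.0475]
eef_rot: [0.183, 3.135, 0.0]
ft_force: [1.2, -0.4, -1.3]
gripper_width: 0.343
gripper_force: 59.6
```

```bash
python3 g.py .485 -.0427 .024 -.118; python3 -c "
from h import *
snap('wrist','w6.png',(60,60,440,340),2)
print(eyes.calibration('wrist'))"
```

```text
t 21.35 pos [ 0.4866 -0.0414  0.0475] yaw -0.1168 w 0.343 tilt [ 0.0013 -0.    ] j [-0.17  0.31  2.06  0.    0.76 -1.63]
cm [ 0.15 -0.15  2.35] wz 0.001
{'fx': 298.64414526917204, 'fy': 298.64414526917204, 'cx': 252.27431032064513, 'cy': 192.340913587053, 'eye': array([ 0.40837857, -0.03288588,  0.1942769 ]), 'attitude': array([-0.25532269, -0.22612876,  1.4412438 ])}
```

View pics/w6.png

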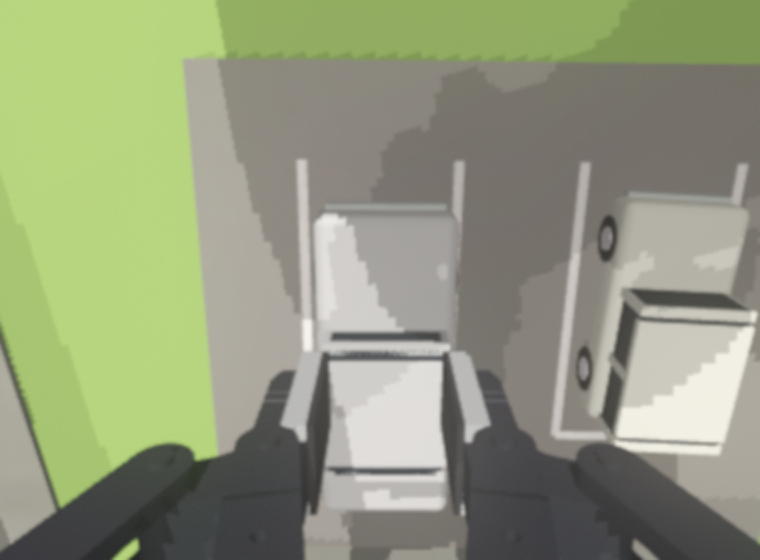

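Bay line ends are at (302,160) and (459,162), the saloon's nose corners at (318,215) and (456,213); the hatchback is clear at right. Checking the nose against the bay.

Run:
```python
from h import *
c=eyes.calibration('wrist')
f=lambda x,y,z: ray(c,60+x/2,60+y/2,z)
e=[f(302,160,.003),f(459,162,.003)];n=[f(318,217,.045),f(456,213,.045)]
lx=np.array([np.cos(-.118),np.sin(-.118)])
print('line ends',e,'centre from ends',(e[0]+e[1])/2+.05*lx)
print('lines mid',f(303,200,.003),f(459,200,.003))
print('nose',n,'car ctr',(n[0]+n[1])/2+.045*lx)
```

```text
line ends [array([ 0.43177849, -0.06223518]), array([ 0.4382409 , -0.01262365])] centre from ends [ 0.484662   -0.04331573]
lines mid [ 0.44459908 -0.06396655] [ 0.45051044 -0.01359136]
nose [array([ 0.4414607 , -0.05402689]), array([ 0.44453352, -0.01885435])] car ctr [ 0.48768419 -0.04173831]
```

Request:
{"fn": "arm_command", "kwargs": {
  "claw": 1,
  "commands": [
    {"tx": 0.2, "ty": -0.1, "tz": 0.7, "wx": 0, "wy": 0, "wz": 0},
    {"tx": 0.2, "ty": -0.1, "tz": 1.3, "wx": 0, "wy": 0, "wz": 0},
    {"tx": 0.2, "ty": -0.1, "tz": 1.8, "wx": 0, "wy": 0, "wz": 0},
    {"tx": 0.2, "ty": -0.1, "tz": 2.1, "wx": 0, "wy": 0, "wz": 0},
    {"tx": 0.2, "ty": -0.1, "tz": 2.1, "wx": 0, "wy": 0, "wz": 0},
    {"tx": 0.2, "ty": -0.1, "tz": 2.1, "wx": 0, "wy": 0, "wz": 0}
  ]
}}

```text
t: 22.0
eef_pos: [0.4836, -0.0428, 0.0256]
eef_rot: [-0.185, -3.136, -0.0]
ft_force: [0.3, -0.1, -1.9]
gripper_width: 0.342
gripper_force: 59.6
```

Request:
{"fn": "arm_command", "kwargs": {
  "claw": 1,
  "commands": [
    {"tx": 0, "ty": 0, "tz": 0.1, "wx": 0, "wy": 0, "wz": 0},
    {"tx": 0, "ty": 0, "tz": 0.2, "wx": 0, "wy": 0, "wz": 0},
    {"tx": 0, "ty": 0, "tz": 0.3, "wx": 0, "wy": 0, "wz": 0},
    {"tx": 0, "ty": 0, "tz": 0.3, "wx": 0, "wy": 0, "wz": 0}
  ]
}}

```text
t: 22.4
eef_pos: [0.4838, -0.0428, 0.023]
eef_rot: [0.185, 3.136, -0.0]
ft_force: [-0.1, -0.2, 0.9]
gripper_width: 0.343
gripper_force: 59.9
```

Request:
{"fn": "arm_command", "kwargs": {
  "claw": 1,
  "commands": [
    {"tx": 0, "ty": 0, "tz": 0.1, "wx": 0, "wy": 0, "wz": 0},
    {"tx": 0, "ty": 0, "tz": 0.1, "wx": 0, "wy": 0, "wz": 0}
  ]
}}

```text
t: 22.6
eef_pos: [0.4838, -0.0427, 0.0229]
eef_rot: [-0.185, -3.136, 0.0]
ft_force: [-3.0, 1.1, 9.3]
gripper_width: 0.337
gripper_force: 61.0
```

Request:
{"fn": "arm_command", "kwargs": {
  "claw": -0.4,
  "commands": [
    {"tx": 0, "ty": 0, "tz": 0, "wx": 0, "wy": 0, "wz": 0},
    {"tx": 0, "ty": 0, "tz": 0, "wx": 0, "wy": 0, "wz": 0},
    {"tx": 0, "ty": 0, "tz": 0, "wx": 0, "wy": 0, "wz": 0},
    {"tx": 0, "ty": 0, "tz": 0, "wx": 0, "wy": 0, "wz": 0},
    {"tx": 0, "ty": 0, "tz": -1, "wx": 0, "wy": 0, "wz": 0},
    {"tx": 0, "ty": 0, "tz": -4, "wx": 0, "wy": 0, "wz": 0},
    {"tx": 0, "ty": 0, "tz": -8, "wx": 0, "wy": 0, "wz": 0},
    {"tx": 0, "ty": 0, "tz": -12, "wx": 0, "wy": 0, "wz": 0},
    {"tx": 0, "ty": 0, "tz": -15, "wx": 0, "wy": 0, "wz": 0}
  ]
}}

```text
t: 23.5
eef_pos: [0.4846, -0.0429, 0.175]
eef_rot: [0.185, 3.133, -0.001]
ft_force: [0.5, -0.1, 0.0]
gripper_width: 0.696
gripper_force: 0.0
```

```bash
python3 g.py .511 -.338 .17 .043
```

```text
t 23.5 pos [ 0.4846 -0.0429  0.175 ] yaw -0.1177 w 0.696 tilt [ 0.0034 -0.0006] j [-0.18  0.1   2.   -0.    1.04 -1.63]
cm [ -6.09 -29.     0.53] wz -0.161
```

Request:
{"fn": "arm_command", "kwargs": {
  "claw": -1,
  "commands": [
    {"tx": -1, "ty": -4, "tz": 0, "wx": 0, "wy": 0, "wz": -0.02},
    {"tx": -2, "ty": -8.5, "tz": 0, "wx": 0, "wy": 0, "wz": -0.05},
    {"tx": -2.8, "ty": -13, "tz": 0, "wx": 0, "wy": 0, "wz": -0.08},
    {"tx": -3.7, "ty": -17.5, "tz": 0, "wx": 0, "wy": 0, "wz": -0.1},
    {"tx": -4.6, "ty": -22, "tz": 0, "wx": 0, "wy": 0, "wz": -0.12},
    {"tx": -5.5, "ty": -26, "tz": 0, "wx": 0, "wy": 0, "wz": -0.14},
    {"tx": -6, "ty": -28.5, "tz": 0, "wx": 0, "wy": 0, "wz": -0.16},
    {"tx": -6.1, "ty": -29, "tz": 0, "wx": 0, "wy": 0, "wz": -0.161},
    {"tx": -6.1, "ty": -29, "tz": 0, "wx": 0, "wy": 0, "wz": -0.161}
  ]
}}

```text
t: 24.4
eef_pos: [0.5098, -0.3383, 0.1719]
eef_rot: [0.065, -3.141, -0.001]
ft_force: [0.4, 0.8, 0.0]
gripper_width: 0.996
gripper_force: 0.0
```

```bash
python3 g.py .511 -.3386 .062 .043; python3 -c "
from h import *
snap('top','t7.png',(218,125,318,235),5)"
```

```text
t 24.4 pos [ 0.5098 -0.3383  0.1719] yaw 0.0413 w 0.996 tilt [-0.0001  0.0006] j [-0.66  0.34  1.71  0.    1.09 -2.27]
cm [-0.12 -0.04 10.99] wz -0.002
```

View pics/t7.png

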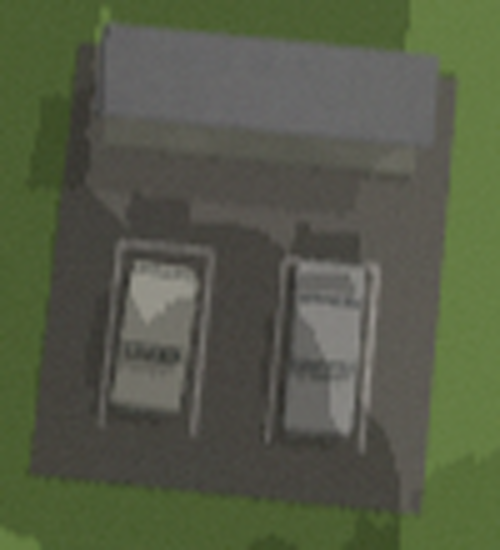

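The saloon stands straight in the bay (285–365, 262–438), centred within the lines. Now fetch the lorry.

Request:
{"fn": "arm_command", "kwargs": {
  "claw": -1,
  "commands": [
    {"tx": -0.1, "ty": 0, "tz": 3, "wx": 0, "wy": 0, "wz": 0},
    {"tx": -0.1, "ty": 0, "tz": 6, "wx": 0, "wy": 0, "wz": 0},
    {"tx": -0.1, "ty": 0, "tz": 8.5, "wx": 0, "wy": 0, "wz": 0},
    {"tx": -0.1, "ty": 0, "tz": 10.2, "wx": 0, "wy": 0, "wz": 0},
    {"tx": -0.1, "ty": 0, "tz": 11, "wx": 0, "wy": 0, "wz": 0},
    {"tx": -0.1, "ty": 0, "tz": 11, "wx": 0, "wy": 0, "wz": 0},
    {"tx": -0.1, "ty": 0, "tz": 11, "wx": 0, "wy": 0, "wz": 0}
  ]
}}

```text
t: 25.15
eef_pos: [0.512, -0.338, 0.0629]
eef_rot: [-0.068, 3.139, -0.002]
ft_force: [0.9, 0.6, 0.3]
gripper_width: 0.997
gripper_force: 0.0
```

Request:
{"fn": "arm_command", "kwargs": {
  "claw": 1,
  "commands": [
    {"tx": 0, "ty": 0, "tz": 0, "wx": 0, "wy": 0, "wz": 0},
    {"tx": 0, "ty": 0, "tz": 0, "wx": 0, "wy": 0, "wz": 0},
    {"tx": 0, "ty": 0, "tz": 0, "wx": 0, "wy": 0, "wz": 0},
    {"tx": 0, "ty": 0, "tz": 0, "wx": 0, "wy": 0, "wz": 0},
    {"tx": 0, "ty": 0, "tz": 0, "wx": 0, "wy": 0, "wz": 0},
    {"tx": 0, "ty": 0, "tz": 0, "wx": 0, "wy": 0, "wz": 0},
    {"tx": 0, "ty": 0, "tz": 0, "wx": 0, "wy": 0, "wz": 0},
    {"tx": 0, "ty": 0, "tz": 0, "wx": 0, "wy": 0, "wz": 0}
  ]
}}

```text
t: 25.95
eef_pos: [0.5122, -0.339, 0.0633]
eef_rot: [-0.068, 3.139, -0.003]
ft_force: [0.1, -1.4, 5.2]
gripper_width: 0.568
gripper_force: 63.8
```

Request:
{"fn": "arm_command", "kwargs": {
  "claw": 1,
  "commands": [
    {"tx": 0, "ty": 0, "tz": -1, "wx": 0, "wy": 0, "wz": 0},
    {"tx": 0, "ty": 0, "tz": -2.5, "wx": 0, "wy": 0, "wz": 0},
    {"tx": 0, "ty": 0, "tz": -4.5, "wx": 0, "wy": 0, "wz": 0},
    {"tx": 0, "ty": 0, "tz": -6.5, "wx": 0, "wy": 0, "wz": 0},
    {"tx": 0, "ty": 0, "tz": -8.5, "wx": 0, "wy": 0, "wz": 0},
    {"tx": 0, "ty": 0, "tz": -10.5, "wx": 0, "wy": 0, "wz": 0},
    {"tx": 0, "ty": 0, "tz": -12.5, "wx": 0, "wy": 0, "wz": 0},
    {"tx": 0, "ty": 0, "tz": -14, "wx": 0, "wy": 0, "wz": 0},
    {"tx": 0, "ty": 0, "tz": -14.5, "wx": 0, "wy": 0, "wz": 0},
    {"tx": 0, "ty": 0, "tz": -14.5, "wx": 0, "wy": 0, "wz": 0}
  ]
}}

```text
t: 26.95
eef_pos: [0.5114, -0.338, 0.2077]
eef_rot: [-0.068, 3.14, -0.001]
ft_force: [0.6, -0.2, -2.5]
gripper_width: 0.573
gripper_force: 62.9
```

```bash
python3 g.py .515 .2177 .205 .043
```

```text
t 26.95 pos [ 0.5114 -0.338   0.2077] yaw 0.0432 w 0.573 tilt [ 0.0012 -0.0009] j [-0.66  0.3   1.68  0.    1.15 -2.27]
cm [-2.76 55.5   0.22] wz 0.0
```

Request:
{"fn": "arm_command", "kwargs": {
  "claw": 1,
  "commands": [
    {"tx": -0.1, "ty": 2, "tz": 0, "wx": 0, "wy": 0, "wz": 0},
    {"tx": -0.3, "ty": 6, "tz": 0, "wx": 0, "wy": 0, "wz": 0},
    {"tx": -0.5, "ty": 10.5, "tz": 0, "wx": 0, "wy": 0, "wz": 0},
    {"tx": -0.7, "ty": 15, "tz": 0, "wx": 0, "wy": 0, "wz": 0},
    {"tx": -0.9, "ty": 19.5, "tz": 0, "wx": 0, "wy": 0, "wz": 0},
    {"tx": -1.2, "ty": 24, "tz": 0, "wx": 0, "wy": 0, "wz": 0},
    {"tx": -1.4, "ty": 28.5, "tz": 0, "wx": 0, "wy": 0, "wz": 0},
    {"tx": -1.6, "ty": 33, "tz": 0, "wx": 0, "wy": 0, "wz": 0},
    {"tx": -1.8, "ty": 37.5, "tz": 0, "wx": 0, "wy": 0, "wz": 0},
    {"tx": -2, "ty": 42, "tz": 0, "wx": 0, "wy": 0, "wz": 0}
  ]
}}

```text
t: 27.95
eef_pos: [0.5108, 0.0851, 0.2053]
eef_rot: [0.068, -3.138, -0.0]
ft_force: [0.4, -0.3, -2.5]
gripper_width: 0.573
gripper_force: 62.8
```

Request:
{"fn": "arm_command", "kwargs": {
  "claw": 1,
  "commands": [
    {"tx": -0.3, "ty": 4.5, "tz": 0, "wx": 0, "wy": 0, "wz": 0},
    {"tx": -0.6, "ty": 8.5, "tz": 0, "wx": 0, "wy": 0, "wz": 0},
    {"tx": -0.8, "ty": 11.5, "tz": 0, "wx": 0, "wy": 0, "wz": 0},
    {"tx": -0.8, "ty": 13.5, "tz": 0, "wx": 0, "wy": 0, "wz": 0},
    {"tx": -0.8, "ty": 13.5, "tz": 2, "wx": 0, "wy": 0, "wz": 0},
    {"tx": -0.8, "ty": 13.5, "tz": 5, "wx": 0, "wy": 0, "wz": 0},
    {"tx": -0.8, "ty": 13.5, "tz": 8, "wx": 0, "wy": 0, "wz": 0},
    {"tx": -0.8, "ty": 13.5, "tz": 10, "wx": 0, "wy": 0, "wz": 0},
    {"tx": -0.8, "ty": 13.5, "tz": 10, "wx": 0, "wy": 0, "wz": 0},
    {"tx": -0.8, "ty": 13.5, "tz": 10, "wx": 0, "wy": 0, "wz": 0}
  ]
}}

```text
t: 28.95
eef_pos: [0.5137, 0.218, 0.1058]
eef_rot: [0.068, -3.138, 0.001]
ft_force: [0.7, 0.5, -1.9]
gripper_width: 0.57
gripper_force: 62.9
```

```bash
python3 g.py .516 .2177 .065 .043
```

```text
t 28.95 pos [0.5137 0.218  0.1058] yaw 0.0435 w 0.57 tilt [-0.0028 -0.0007] j [ 0.32  0.33  1.88  0.    0.93 -1.29]
cm [-0.24 -0.03  4.08] wz 0.001
```

Request:
{"fn": "arm_command", "kwargs": {
  "claw": 1,
  "commands": [
    {"tx": -0.1, "ty": 0, "tz": 1.5, "wx": 0, "wy": 0, "wz": 0},
    {"tx": -0.1, "ty": 0, "tz": 3, "wx": 0, "wy": 0, "wz": 0},
    {"tx": -0.1, "ty": 0, "tz": 3.6, "wx": 0, "wy": 0, "wz": 0},
    {"tx": -0.1, "ty": 0, "tz": 3.8, "wx": 0, "wy": 0, "wz": 0},
    {"tx": -0.1, "ty": 0, "tz": 4, "wx": 0, "wy": 0, "wz": 0},
    {"tx": -0.1, "ty": 0, "tz": 4, "wx": 0, "wy": 0, "wz": 0}
  ]
}}

```text
t: 29.55
eef_pos: [0.5162, 0.2179, 0.0668]
eef_rot: [-0.068, 3.141, 0.0]
ft_force: [0.2, -0.5, -2.2]
gripper_width: 0.567
gripper_force: 63.0
```

Request:
{"fn": "arm_command", "kwargs": {
  "claw": 1,
  "commands": [
    {"tx": 0, "ty": 0, "tz": 0.1, "wx": 0, "wy": 0, "wz": 0},
    {"tx": 0, "ty": 0, "tz": 0.25, "wx": 0, "wy": 0, "wz": 0},
    {"tx": 0, "ty": 0, "tz": 0.4, "wx": 0, "wy": 0, "wz": 0},
    {"tx": 0, "ty": 0, "tz": 0.4, "wx": 0, "wy": 0, "wz": 0}
  ]
}}

```text
t: 29.95
eef_pos: [0.5164, 0.218, 0.0632]
eef_rot: [-0.068, 3.14, 0.0]
ft_force: [0.4, -0.8, 1.5]
gripper_width: 0.574
gripper_force: 63.2
```

Touching down; release and rise.

Request:
{"fn": "arm_command", "kwargs": {
  "claw": 1,
  "commands": [
    {"tx": 0, "ty": 0, "tz": 0.05, "wx": 0, "wy": 0, "wz": 0},
    {"tx": 0, "ty": 0, "tz": 0.05, "wx": 0, "wy": 0, "wz": 0}
  ]
}}

```text
t: 30.15
eef_pos: [0.5164, 0.218, 0.0632]
eef_rot: [-0.068, 3.14, 0.0]
ft_force: [-1.9, -1.1, 5.6]
gripper_width: 0.575
gripper_force: 63.8
```

Request:
{"fn": "arm_command", "kwargs": {
  "claw": -1,
  "commands": [
    {"tx": 0, "ty": 0, "tz": 0, "wx": 0, "wy": 0, "wz": 0},
    {"tx": 0, "ty": 0, "tz": 0, "wx": 0, "wy": 0, "wz": 0},
    {"tx": 0, "ty": 0, "tz": 0, "wx": 0, "wy": 0, "wz": 0},
    {"tx": 0, "ty": 0, "tz": 0, "wx": 0, "wy": 0, "wz": 0},
    {"tx": 0, "ty": 0, "tz": 0, "wx": 0, "wy": 0, "wz": 0},
    {"tx": 0, "ty": 0, "tz": -2, "wx": 0, "wy": 0, "wz": 0},
    {"tx": 0, "ty": 0, "tz": -5, "wx": 0, "wy": 0, "wz": 0},
    {"tx": 0, "ty": 0, "tz": -8, "wx": 0, "wy": 0, "wz": 0},
    {"tx": 0, "ty": 0, "tz": -10, "wx": 0, "wy": 0, "wz": 0},
    {"tx": 0, "ty": 0, "tz": -10, "wx": 0, "wy": 0, "wz": 0}
  ]
}}

```text
t: 31.15
eef_pos: [0.5189, 0.2189, 0.166]
eef_rot: [-0.068, 3.133, 0.004]
ft_force: [0.2, 0.8, -0.1]
gripper_width: 1.0
gripper_force: 0.0
```

```bash
python3 g.py .5024 -.2276 .165 .043
```

```text
t 31.15 pos [0.5189 0.2189 0.166 ] yaw 0.0433 w 1.0 tilt [0.0074 0.0025] j [ 0.32  0.25  1.84 -0.    1.04 -1.29]
cm [ 3.580e+00 -4.453e+01 -2.000e-02] wz 0.0
```

Request:
{"fn": "arm_command", "kwargs": {
  "claw": -1,
  "commands": [
    {"tx": 0.3, "ty": -4.5, "tz": 0, "wx": 0, "wy": 0, "wz": 0},
    {"tx": 0.7, "ty": -9.2, "tz": 0, "wx": 0, "wy": 0, "wz": 0},
    {"tx": 1, "ty": -14, "tz": 0, "wx": 0, "wy": 0, "wz": 0},
    {"tx": 1.4, "ty": -18.7, "tz": 0, "wx": 0, "wy": 0, "wz": 0},
    {"tx": 1.7, "ty": -23.4, "tz": 0, "wx": 0, "wy": 0, "wz": 0},
    {"tx": 2.1, "ty": -28, "tz": 0, "wx": 0, "wy": 0, "wz": 0},
    {"tx": 2.5, "ty": -33, "tz": 0, "wx": 0, "wy": 0, "wz": 0},
    {"tx": 2.9, "ty": -38, "tz": 0, "wx": 0, "wy": 0, "wz": 0},
    {"tx": 3.2, "ty": -42, "tz": 0, "wx": 0, "wy": 0, "wz": 0},
    {"tx": 3.35, "ty": -44.5, "tz": 0, "wx": 0, "wy": 0, "wz": 0}
  ]
}}

```text
t: 32.15
eef_pos: [0.5007, -0.2309, 0.1608]
eef_rot: [0.064, -3.139, -0.0]
ft_force: [0.1, 0.4, -0.2]
gripper_width: 1.001
gripper_force: 0.0
```

Request:
{"fn": "arm_command", "kwargs": {
  "claw": -1,
  "commands": [
    {"tx": 0, "ty": 0, "tz": 3, "wx": 0, "wy": 0, "wz": 0},
    {"tx": 0, "ty": 0, "tz": 6, "wx": 0, "wy": 0, "wz": 0},
    {"tx": 0, "ty": 0, "tz": 8.5, "wx": 0, "wy": 0, "wz": 0},
    {"tx": 0, "ty": 0, "tz": 10, "wx": 0, "wy": 0, "wz": 0},
    {"tx": 0, "ty": 0, "tz": 10.5, "wx": 0, "wy": 0, "wz": 0},
    {"tx": 0, "ty": 0, "tz": 10.5, "wx": 0, "wy": 0, "wz": 0},
    {"tx": 0, "ty": 0, "tz": 10.5, "wx": 0, "wy": 0, "wz": 0}
  ]
}}

```text
t: 32.85
eef_pos: [0.5028, -0.2285, 0.0582]
eef_rot: [-0.068, 3.139, -0.002]
ft_force: [-0.9, -0.3, -0.0]
gripper_width: 1.001
gripper_force: 0.0
```

Request:
{"fn": "arm_command", "kwargs": {
  "claw": 1,
  "commands": [
    {"tx": 0, "ty": 0, "tz": 0, "wx": 0, "wy": 0, "wz": 0},
    {"tx": 0, "ty": 0, "tz": 0, "wx": 0, "wy": 0, "wz": 0},
    {"tx": 0, "ty": 0, "tz": 0, "wx": 0, "wy": 0, "wz": 0},
    {"tx": 0, "ty": 0, "tz": 0, "wx": 0, "wy": 0, "wz": 0},
    {"tx": 0, "ty": 0, "tz": 0, "wx": 0, "wy": 0, "wz": 0},
    {"tx": 0, "ty": 0, "tz": 0, "wx": 0, "wy": 0, "wz": 0},
    {"tx": 0, "ty": 0, "tz": 0, "wx": 0, "wy": 0, "wz": 0},
    {"tx": 0, "ty": 0, "tz": 0, "wx": 0, "wy": 0, "wz": 0}
  ]
}}

```text
t: 33.65
eef_pos: [0.503, -0.229, 0.0587]
eef_rot: [-0.068, 3.139, -0.003]
ft_force: [-1.0, -0.8, 6.1]
gripper_width: 0.568
gripper_force: 63.2
```

Request:
{"fn": "arm_command", "kwargs": {
  "claw": 1,
  "commands": [
    {"tx": 0, "ty": 0, "tz": -1, "wx": 0, "wy": 0, "wz": 0},
    {"tx": 0, "ty": 0, "tz": -2.5, "wx": 0, "wy": 0, "wz": 0},
    {"tx": 0, "ty": 0, "tz": -4.5, "wx": 0, "wy": 0, "wz": 0},
    {"tx": 0, "ty": 0, "tz": -6.5, "wx": 0, "wy": 0, "wz": 0},
    {"tx": 0, "ty": 0, "tz": -8.5, "wx": 0, "wy": 0, "wz": 0},
    {"tx": 0, "ty": 0, "tz": -10.5, "wx": 0, "wy": 0, "wz": 0},
    {"tx": 0, "ty": 0, "tz": -12.5, "wx": 0, "wy": 0, "wz": 0},
    {"tx": 0, "ty": 0, "tz": -14, "wx": 0, "wy": 0, "wz": 0},
    {"tx": 0, "ty": 0, "tz": -14.5, "wx": 0, "wy": 0, "wz": 0},
    {"tx": 0, "ty": 0, "tz": -14.5, "wx": 0, "wy": 0, "wz": 0}
  ]
}}

```text
t: 34.65
eef_pos: [0.5022, -0.2283, 0.2032]
eef_rot: [-0.068, 3.139, -0.001]
ft_force: [-0.7, 0.0, -2.4]
gripper_width: 0.564
gripper_force: 62.7
```

```bash
python3 g.py .5045 .3286 .205 .043
```

```text
t 34.65 pos [ 0.5022 -0.2283  0.2032] yaw 0.0432 w 0.564 tilt [ 0.0014 -0.0007] j [-0.51  0.19  1.83  0.    1.12 -2.12]
cm [-2.64 55.62 -0.22] wz 0.0
```

Request:
{"fn": "arm_command", "kwargs": {
  "claw": 1,
  "commands": [
    {"tx": -0.1, "ty": 2, "tz": 0, "wx": 0, "wy": 0, "wz": 0},
    {"tx": -0.3, "ty": 6, "tz": 0, "wx": 0, "wy": 0, "wz": 0},
    {"tx": -0.5, "ty": 10.5, "tz": 0, "wx": 0, "wy": 0, "wz": 0},
    {"tx": -0.7, "ty": 15, "tz": 0, "wx": 0, "wy": 0, "wz": 0},
    {"tx": -0.9, "ty": 19.5, "tz": 0, "wx": 0, "wy": 0, "wz": 0},
    {"tx": -1.2, "ty": 24, "tz": 0, "wx": 0, "wy": 0, "wz": 0},
    {"tx": -1.4, "ty": 28.5, "tz": 0, "wx": 0, "wy": 0, "wz": 0},
    {"tx": -1.6, "ty": 33, "tz": 0, "wx": 0, "wy": 0, "wz": 0},
    {"tx": -1.8, "ty": 37.5, "tz": 0, "wx": 0, "wy": 0, "wz": 0},
    {"tx": -2, "ty": 42, "tz": 0, "wx": 0, "wy": 0, "wz": 0}
  ]
}}

```text
t: 35.65
eef_pos: [0.5023, 0.1939, 0.2007]
eef_rot: [0.068, -3.138, 0.001]
ft_force: [0.3, -0.1, -2.3]
gripper_width: 0.566
gripper_force: 62.8
```

Request:
{"fn": "arm_command", "kwargs": {
  "claw": 1,
  "commands": [
    {"tx": -0.2, "ty": 4.5, "tz": 0, "wx": 0, "wy": 0, "wz": 0},
    {"tx": -0.5, "ty": 8.5, "tz": 0, "wx": 0, "wy": 0, "wz": 0},
    {"tx": -0.7, "ty": 11.5, "tz": 0, "wx": 0, "wy": 0, "wz": 0},
    {"tx": -0.7, "ty": 13.6, "tz": 0, "wx": 0, "wy": 0, "wz": 0},
    {"tx": -0.7, "ty": 13.6, "tz": 2, "wx": 0, "wy": 0, "wz": 0},
    {"tx": -0.7, "ty": 13.6, "tz": 5, "wx": 0, "wy": 0, "wz": 0},
    {"tx": -0.7, "ty": 13.6, "tz": 8, "wx": 0, "wy": 0, "wz": 0},
    {"tx": -0.7, "ty": 13.6, "tz": 10, "wx": 0, "wy": 0, "wz": 0},
    {"tx": -0.7, "ty": 13.6, "tz": 10, "wx": 0, "wy": 0, "wz": 0},
    {"tx": -0.7, "ty": 13.6, "tz": 10, "wx": 0, "wy": 0, "wz": 0}
  ]
}}

```text
t: 36.65
eef_pos: [0.5039, 0.3281, 0.1011]
eef_rot: [0.068, -3.138, 0.002]
ft_force: [0.9, 0.5, -1.8]
gripper_width: 0.567
gripper_force: 62.8
```

```bash
python3 g.py .505 .3286 .0585 .043
```

```text
t 36.65 pos [0.5039 0.3281 0.1011] yaw 0.0432 w 0.567 tilt [-0.0025 -0.0013] j [ 0.5   0.41  1.78  0.    0.96 -1.11]
cm [-0.12  0.05  4.26] wz 0.0
```

Request:
{"fn": "arm_command", "kwargs": {
  "claw": 1,
  "commands": [
    {"tx": 0, "ty": 0, "tz": 1.5, "wx": 0, "wy": 0, "wz": 0},
    {"tx": 0, "ty": 0, "tz": 3, "wx": 0, "wy": 0, "wz": 0},
    {"tx": 0, "ty": 0, "tz": 3.6, "wx": 0, "wy": 0, "wz": 0},
    {"tx": 0, "ty": 0, "tz": 3.9, "wx": 0, "wy": 0, "wz": 0},
    {"tx": 0, "ty": 0, "tz": 4.1, "wx": 0, "wy": 0, "wz": 0},
    {"tx": 0, "ty": 0, "tz": 4.3, "wx": 0, "wy": 0, "wz": 0},
    {"tx": 0, "ty": 0, "tz": 4.4, "wx": 0, "wy": 0, "wz": 0},
    {"tx": 0, "ty": 0, "tz": 4.4, "wx": 0, "wy": 0, "wz": 0}
  ]
}}

```text
t: 37.45
eef_pos: [0.5052, 0.3287, 0.0587]
eef_rot: [-0.068, 3.14, 0.001]
ft_force: [0.3, -0.4, -2.3]
gripper_width: 0.57
gripper_force: 62.8
```

Request:
{"fn": "arm_command", "kwargs": {
  "claw": 1,
  "commands": [
    {"tx": 0, "ty": 0, "tz": 0.1, "wx": 0, "wy": 0, "wz": 0},
    {"tx": 0, "ty": 0, "tz": 0.15, "wx": 0, "wy": 0, "wz": 0},
    {"tx": 0, "ty": 0, "tz": 0.15, "wx": 0, "wy": 0, "wz": 0}
  ]
}}

```text
t: 37.75
eef_pos: [0.5052, 0.3287, 0.0587]
eef_rot: [-0.068, 3.14, 0.0]
ft_force: [-3.1, -2.0, 6.6]
gripper_width: 0.565
gripper_force: 63.9
```

Request:
{"fn": "arm_command", "kwargs": {
  "claw": -1,
  "commands": [
    {"tx": 0, "ty": 0, "tz": 0, "wx": 0, "wy": 0, "wz": 0},
    {"tx": 0, "ty": 0, "tz": 0, "wx": 0, "wy": 0, "wz": 0},
    {"tx": 0, "ty": 0, "tz": 0, "wx": 0, "wy": 0, "wz": 0},
    {"tx": 0, "ty": 0, "tz": 0, "wx": 0, "wy": 0, "wz": 0},
    {"tx": 0, "ty": 0, "tz": 0, "wx": 0, "wy": 0, "wz": 0},
    {"tx": 0, "ty": 0, "tz": -2, "wx": 0, "wy": 0, "wz": 0},
    {"tx": 0, "ty": 0, "tz": -5, "wx": 0, "wy": 0, "wz": 0},
    {"tx": 0, "ty": 0, "tz": -8, "wx": 0, "wy": 0, "wz": 0},
    {"tx": 0, "ty": 0, "tz": -12, "wx": 0, "wy": 0, "wz": 0},
    {"tx": 0, "ty": 0, "tz": -15, "wx": 0, "wy": 0, "wz": 0}
  ]
}}

```text
t: 38.75
eef_pos: [0.5054, 0.3288, 0.2091]
eef_rot: [-0.068, 3.139, 0.002]
ft_force: [0.4, 1.0, 0.8]
gripper_width: 1.001
gripper_force: 0.0
```

Request:
{"fn": "arm_command", "kwargs": {
  "claw": -1,
  "commands": [
    {"tx": 2, "ty": 4, "tz": 0, "wx": 0, "wy": 0, "wz": 0},
    {"tx": 5, "ty": 8, "tz": 0, "wx": 0, "wy": 0, "wz": 0},
    {"tx": 8, "ty": 12, "tz": 0, "wx": 0, "wy": 0, "wz": 0},
    {"tx": 11, "ty": 16, "tz": 0, "wx": 0, "wy": 0, "wz": 0},
    {"tx": 14, "ty": 20, "tz": 0, "wx": 0, "wy": 0, "wz": 0},
    {"tx": 17, "ty": 23, "tz": 0, "wx": 0, "wy": 0, "wz": 0},
    {"tx": 20, "ty": 26, "tz": 0, "wx": 0, "wy": 0, "wz": 0},
    {"tx": 22, "ty": 28, "tz": 0, "wx": 0, "wy": 0, "wz": 0},
    {"tx": 22, "ty": 28, "tz": 0, "wx": 0, "wy": 0, "wz": 0}
  ]
}}

```text
t: 39.65
eef_pos: [0.2694, 0.6012, 0.2065]
eef_rot: [0.075, -3.14, -0.002]
ft_force: [-0.5, -0.9, -0.6]
gripper_width: 1.0
gripper_force: 0.0
```

```bash
python3 -c "
from h import *
snap('top','t9.png')
a=cv2.imread('pics/raw_top1.png');b=cv2.imread('pics/raw_t9.png')
f=lambda i:cv2.resize(i[125:235,118:214],(400,458),interpolation=cv2.INTER_CUBIC)
cv2.imwrite('pics/cmp.png',np.hstack([f(a),f(b)]))
for (x0,y0,x1,y1) in [(125,155,152,220),(165,150,196,216)]:
    A=cv2.cvtColor(a[y0:y1,x0:x1],6);B=cv2.cvtColor(b[y0-8:y1+8,x0-8:x1+8],6)
    r=cv2.matchTemplate(B,A,cv2.TM_CCOEFF_NORMED);_,v,_,p=cv2.minMaxLoc(r);print(v,p[0]-8,p[1]-8)"
```

```text
0.9705994725227356 -1 0
0.87322598695755 0 0
```

View pics/cmp.png

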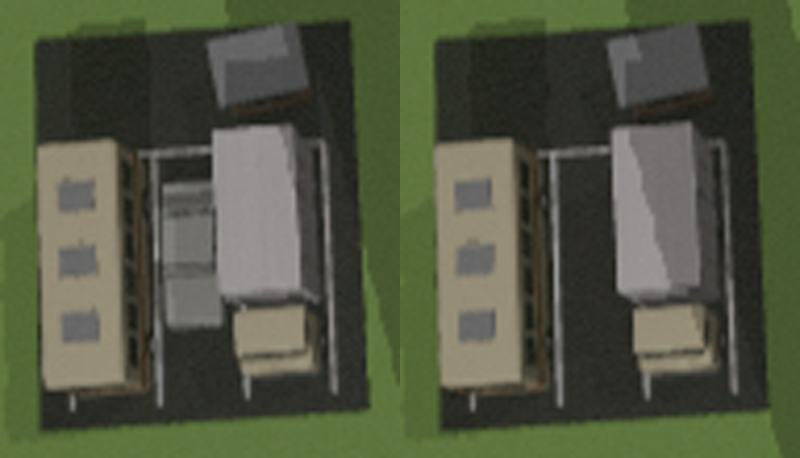

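Before (left) and after (right), the bus and lorry match to within about 1 px (2 mm), and the kiosk has not moved. Handing in.

```bash
python3 -c "
from cell import ticket
print(ticket.finish_job())"
```

```text
the job is handed in; nothing more can be done
None
```

I handed the job in at about 40 s of the 128 s allowed: the saloon is parked straight in the forecourt bay, and the bus and lorry are back in the yard within about 2 mm in the top view. The kiosk and hatchback look unmoved; the hand-in returned no verdict.

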